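# Tap jammed buffers out of the dispenser jar and tip them into the kit tray

### The job

The rubber buffers have jammed in the neck of the slanting dispenser jar. Tap the side of the jar, firmly enough to shake it but not hard, and without poking into the neck, until all five have dropped into the small picking bin below; then tip them out of the bin into the wide kit tray and stand the empty bin back upright under the jar's mouth. Leave the other things on the bench where they are.

Things in the scene. Friction and masses are not known exactly. Their poses are not given: they have to be found in the camera images.
- stand: Bench stand of the dispenser jar; origin at the foot of its post (16 mm thick, 215 mm high), base plate 150 (x) by 130 (y) by 12 mm. The clear jar hangs neck-down in a steel clamp on the post. Axes, shared by jar_mid and jar_mouth: z up; -x is the level direction in which the mouth points, away from the post, roughly towards the robot; +y is the jar's left side as the robot sees it.
- jar_mid (a point): Point on the axis of the jar, in the middle of its round body (radius 42 mm), 185 mm above the bench, 90 mm from the post. The jar is 156 mm long: body 110 mm, shoulder 20 mm, neck 26 mm; base at the top. Its axis slopes 48 degrees below the level. This point is 60 mm from the base; the clamp band is higher up, 31 to 57 mm from the base.
- jar_mouth (a point): Centre of the jar's open mouth (45 mm across inside, 51 mm outside), 96 mm further down the axis than jar_mid, 114 mm above the bench; the rim's lowest edge is 97 mm above the bench. Axes as the stand.
- jar (a joint): Swing (rad) of jar and clamp about the post in a springy rubber bush, 7 N m/rad, travel 0.2 either way: 0 at rest; a push on the +y side makes it positive. It springs back and shakes for half a second. Taps of 5 to 8 N on the side at jar_mid, moving it some 6 to 9 mm and let go quickly, loosen the jam in a few taps; 2 or 3 N do not. The thin plastic must not be pressed with over 25 N.
- bin_center (a point): Centre, half its height up, of the loose, small grey picking bin under the mouth: 112 mm long (y), 66 mm wide (x), 50 mm high, walls 3 mm, about 120 g, open on top. High back wall at +y. At -y, no wall: the floor slopes up at 30 degrees over the last 46 mm to a lip 26 mm high, over which it pours. Plain upright side walls, 66 mm apart outside (x).
- bin_back (a point): Middle of the top edge of the bin's back wall, 56 mm in +y of bin_center and 25 mm above it. The jar's neck hangs over the bin: a gripper pointing straight down has no room there, but one that comes in over this edge from +y, leaning about 40 degrees, can take the bin by its sides. At the start the bin stands about 26 mm in -x of the spot under the mouth.
- tray_in (a point): Centre of the inner floor (4 mm above the bench) of the empty, wide, white kit tray, an open box 150 mm (x) by 190 mm (y) outside, 45 mm high, walls 4 mm; it does not move.
- tape_c (a point): Roll of masking tape lying flat, 96 mm across, 25 mm high: its centre. Not part of the job.
- squeegee_c (a point): Hand squeegee lying flat, 150 mm wide, 130 mm long, 20 mm high: its middle. Not part of the job.
- wedge_c (a point): Black plastic trim wedge lying flat, 180 mm long, 14 mm high: its middle. Not part of the job.
- buffer0_c (a point): Centre of one of the five loose black rubber bonnet buffers, domed stubs 24 mm across and 22 mm tall, 18 g each, all alike, jammed above the neck inside the jar at the start.
- buffer1_c (a point): Centre of buffer 2 of the five, like the first.
- buffer2_c (a point): Centre of buffer 3 of the five, like the first.
- buffer3_c (a point): Centre of buffer 4 of the five, like the first.
- buffer4_c (a point): Centre of buffer 5 of the five, like the first.
There are look-alikes about, which are no part of the job. What is meant by the part that bears bin_center is not red, and is the larger of those in its own colour.

How it is judged:
By the outcome, as a careful person would: the job done as asked, in the order asked, and still so for the second after the job is handed in, with the robot touching nothing.
It also fails if it takes over 69 s, if anything falls off the work surface, if the arm or the gripper's body presses on something with over 40 N, if the wrist force passes 120 N, or if a joint passes its speed limit or range.

### The arm

A 6-joint arm with a two-finger parallel gripper is mounted at the origin on the work surface. World frame = base frame: x ahead of the robot, y to its left, z up, the work surface at z = 0. Lengths are in m, angles in rad, forces in N, time in s.
With the tool pointing down it reaches from about 0.375 to 0.9 m from the base axis. Payload 3.1 kg.
Tool frame: the origin (TCP) lies between the finger pads; the fingertips stand 8 mm ahead of it and the grasp point (between the pads) lies 11 mm behind it; z points along the fingers, y is the line along which they close (so a half turn about z gives the same grasp; the last joint's range is limited). The gripper opens to 85 mm and grips with 20 to 120 N. Pads are 22 mm wide; open, the fingers measure 114 mm over their backs; the gripper's body (76 mm by 85 mm) begins 54 mm behind the grasp point. The pads swing forward as they close: fully open they stand 13 mm farther back than shut.
Start: joints at [0.95, 0.527, 1.433, -0, 1.181, -0.178], TCP at [0.268, 0.565, 0.239] pointing down, gripper open.
Joint ranges: [-3.08, 3.08], [-0.75, 2.2], [0.22, 2.44], [-1.43, 4.57], [0, 2.65], [-2.85, 2.85]. Speed limits (rad/s): [2.79, 2.79, 3.14, 3.14, 3.14, 3.14].

### API

Orientations are given as a unit quaternion [x, y, z, w].
In Python, from station import readout, cams, sign_off gives the robot as it stands.
- The arm moves only by the tool send_rows, never from a script. Its argument "commands" is text: rows parted by semicolons, each of 5 numbers parted by spaces: the finger opening in mm, from 0 to 85.4, then the shift along the tool's x, y, z each as a share of 0.02 m, from -1 to 1, then the turn about the tool's z as a share of 4 degrees, from -1 to 1. In form: grip dx dy dz spin; .... A call has 1 to 20 rows; each row shifts and turns the commanded pose from where the row before left it, along the tool's axes as they then stand; what a row does not reach is not made up. A row lasts 1/12 s, in which the tool goes at most 41.7 mm and 7.16 degrees, less where a joint would pass 70% of its speed; a pose out of reach is approached as far as the arm can. A call with a number of a shift or a turn outside -1 to 1 is refused whole. A call with a gripper value outside its range is refused whole. The fingers move at their own pace and stop on an object; "grip_force" is the grip in N (left out, the last holds). Time passes only in rows, so rows that do not move let the fingers close. It gives the time, the measured TCP pose, the force, the opening and the grip force at its end, in the units of the state.
- readout.sense(): the state, without advancing time (a new reading comes with each control period).
- cams.snapshot(name): name is "scene" or "side" or "wrist"; returns a dict with "pixels" (400x640x3 uint8, red, green, blue), "intrinsics" (3x3 intrinsics, pixels), "eye" and "rotation" of the camera in the world. Camera axes: x right, y down, z forward; pixel columns grow to the right and rows downward; lengths in m; the calibration is good to about 2 mm. A picture is of the moment at which its call begins. There is no depth.
- sign_off(): hands the job in; it is judged then, once.
The state is a dict: "t": time; "q": joint angles; "qd": joint speeds; "tau": joint torques, N m; "tcp_pos": TCP position; "tool_rot": TCP orientation; "force": force on the tool from outside, world axes, zero at the start; "ft_torque": the same for the moment, N m; "finger_gap": opening from 0.0 (shut) to 1.0 (fully open); "gripper_force": force on a finger pad.
Only numpy, scipy, OpenCV 4.12 (cv2) and the standard library are available. Lean on these libraries where they do the work, as an engineer would, in place of code of your own. Each camera call takes 0.05 s, during which the arm holds its last target. There are 200 camera calls.

## Working session

There is one attempt and no reset: what is moved stays moved. The work goes in short steps, Python scripts to look and compute and a tool call to move; the robot and the scene stay as the last step left them, time stands still between calls to the robot, and variables do not carry over. Pictures are saved under pics/ and viewed, at most 10 in all, crops included, and the job is handed in when it is done.

Besides the shell and the picture viewer there is one more tool, called after "Emit:" as a command line: name --argument value ..., lists and objects as JSON in quotes. send_rows: Moves the arm, as the interface text tells. Its arguments: {"type":"object","properties":{"commands":{"type":"string"},"grip_force":{"type":"number"}},"required":["commands"]}

```bash
ls; mkdir -p pics
python3 - <<'E'
from station import readout,cams
import cv2,numpy as np,pickle
d={n:cams.snapshot(n) for n in("scene","side")}
pickle.dump(d,open('d0.pkl','wb'))
for n in d:
    cv2.imwrite(f'pics/{n}0.png',d[n]['pixels'][:,:,::-1]); print(n,d[n]['eye'],d[n]['rotation'],d[n]['intrinsics'])
print(readout.sense())
E
```

```text
pics
scene [ 0.80180458 -0.50074318  1.18285165] [ 0.9319712   0.24188923 -0.07442944 -0.25957568] [[412.10490194   0.         319.54004236]
 [  0.         412.10490194 199.50920448]
 [  0.           0.           1.        ]]
side [ 0.18188305 -0.62747223  0.92647572] [ 0.90707052 -0.20405229  0.07554992 -0.36038583] [[405.44408915   0.         322.40583879]
 [  0.         405.44408915 193.25515649]
 [  0.           0.           1.        ]]
{'t': 0.1, 'q': array([ 9.49490063e-01,  5.28393989e-01,  1.43377398e+00,  1.02152772e-05,
        1.18140004e+00, -1.78487296e-01]), 'qd': array([ 1.72670233e-03, -2.11239225e-03, -1.94677187e-03,  7.58712904e-05,
        1.58059031e-03, -5.76484961e-04]), 'tau': array([-2.10731018e-04, -4.43305635e+01, -1.78584641e+01, -2.80493432e-04,
        3.87579203e-03,  5.19702127e-06]), 'tcp_pos': array([0.26739775, 0.56421594, 0.23841875]), 'tool_rot': array([ 2.19606706e-01,  9.75587986e-01, -9.07914284e-04, -3.88877484e-04]), 'force': array([-0.7482583 ,  0.08917402, -0.35925223]), 'ft_torque': array([-0.03107377, -0.01822657, -0.02307222]), 'gripper_force': 0.0, 'finger_gap': 0.9974068340609236}
```

View pics/scene0.png

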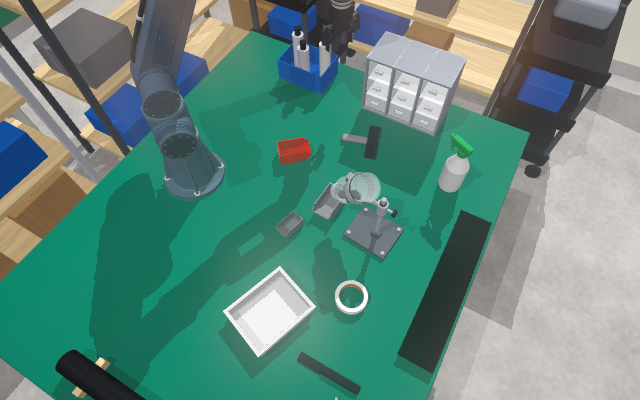

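View pics/side0.png

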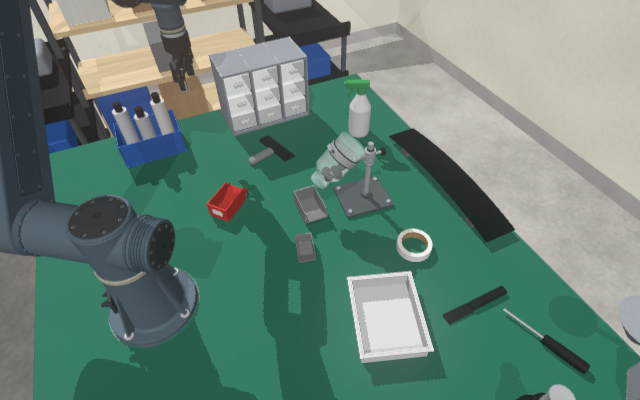

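Candidates for the bin: red bin (scene 294,150), small grey bin (289,224) and larger grey bin under the jar mouth (328,203). By the description it is the last one. Next come enlarged crops to measure from.

```bash
cat > h.py <<'E'
import numpy as np,cv2,pickle
from scipy.spatial.transform import Rotation as R
from scipy.optimize import least_squares
def ray(c,u,v):
    return R.from_quat(c['rotation']).as_matrix()@np.linalg.solve(c['intrinsics'],[u,v,1.])
def onz(c,u,v,z):
    r=ray(c,u,v);return c['eye']+r*(z-c['eye'][2])/r[2]
def proj(c,p):
    q=(np.atleast_2d(p)-c['eye'])@R.from_quat(c['rotation']).as_matrix();q=q@c['intrinsics'].T
    return q[:,:2]/q[:,2:]
E
python3 - <<'E'
from h import *
d=pickle.load(open('d0.pkl','rb'))
a=d['scene']['pixels'][160:270,270:410];b=d['side']['pixels'][125:265,280:400]
A=cv2.resize(a,None,fx=3.9,fy=5,interpolation=3) if 0 else cv2.resize(a,None,fx=4,fy=4,interpolation=cv2.INTER_CUBIC)
B=cv2.resize(b,None,fx=4,fy=4,interpolation=cv2.INTER_CUBIC)
cv2.imwrite('pics/ca.png',A[:,:,::-1]);cv2.imwrite('pics/cb.png',B[:,:,::-1])
E
```

```text
(no output)
```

View pics/ca.png

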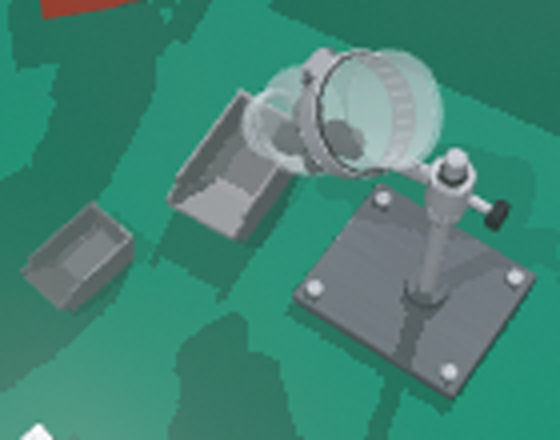

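View pics/cb.png

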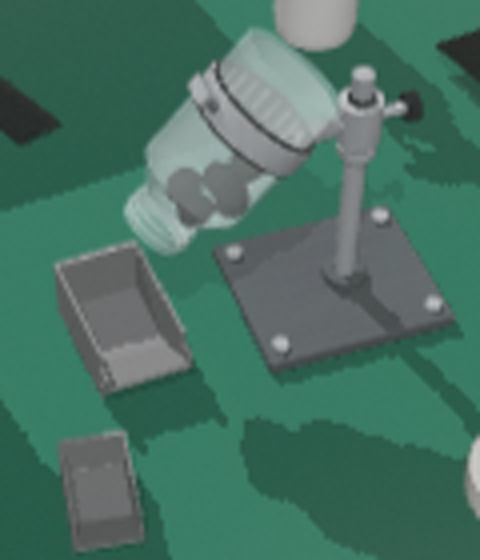

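```bash
cat > m.py <<'E'
from h import *
d=pickle.load(open('d0.pkl','rb'));S,D=d['scene'],d['side']
cs=lambda u,v:(u/4+270,v/4+160)
cd=lambda u,v:(u/4+280,v/4+125)
def rep(n,s,dd,z):
    for nm,c,l in(('sc',S,s),('si',D,dd)):
        P=np.array([onz(c,*p,z)[:2] for p in l]);print(n,nm,P.round(3).tolist(),'mean',P.mean(0).round(3),'edges',[round(float(np.linalg.norm(P[i]-P[i-1])),3) for i in range(len(P))], 'dirs',[round(float(np.degrees(np.arctan2(*(P[i]-P[i-1])[::-1])))) for i in range(len(P))])
rep('plate',[cs(292,297),cs(453,395),cs(535,275),cs(380,185)],[cd(215,250),cd(275,367),cd(455,320),cd(388,212)],.012)
rep('bin',[cs(240,92),cs(168,200),cs(238,240)],[cd(55,265),cd(135,243),cd(190,362),cd(105,388)],.05)
rep('tray',[(224,310),(281,267),(315,305),(261,355)],[(348,277),(411,272),(432,348),(361,360)],.045)
rep('small',[cs(95,203),cs(132,240),cs(67,310),cs(22,270)],[cd(60,440),cd(125,432),cd(143,540),cd(75,550)],.035)
E
python3 m.py
```

```text
plate sc [[0.567, 0.037], [0.713, 0.022], [0.727, 0.147], [0.583, 0.163]] mean [0.648 0.092] edges [0.127, 0.147, 0.126, 0.145] dirs [-97, -6, 84, 174]
plate si [[0.581, 0.161], [0.568, 0.035], [0.711, 0.017], [0.724, 0.139]] mean [0.646 0.088] edges [0.145, 0.127, 0.144, 0.122] dirs [171, -96, -7, 84]
bin sc [[0.45, 0.165], [0.449, 0.048], [0.515, 0.043]] mean [0.472 0.085] edges [0.139, 0.118, 0.066] dirs [118, -90, -4]
bin si [[0.45, 0.166], [0.513, 0.161], [0.5, 0.038], [0.436, 0.042]] mean [0.475 0.102] edges [0.125, 0.063, 0.124, 0.064] dirs [84, -5, -96, 176]
tray sc [[0.393, -0.347], [0.464, -0.162], [0.608, -0.212], [0.549, -0.397]] mean [ 0.504 -0.279] edges [0.164, 0.199, 0.152, 0.194] dirs [162, 69, -19, -108]
tray si [[0.461, -0.161], [0.611, -0.217], [0.544, -0.399], [0.391, -0.355]] mean [ 0.502 -0.283] edges [0.206, 0.16, 0.194, 0.159] dirs [70, -20, -110, 164]
small sc [[0.395, 0.024], [0.438, 0.01], [0.425, -0.068], [0.376, -0.055]] mean [ 0.408 -0.022] edges [0.082, 0.046, 0.078, 0.051] dirs [77, -19, -99, 166]
small si [[0.394, 0.024], [0.438, 0.011], [0.412, -0.075], [0.369, -0.063]] mean [ 0.403 -0.025] edges [0.091, 0.045, 0.09, 0.045] dirs [74, -17, -107, 164]
```

```bash
cat >> m.py <<'E'
print('foot',onz(S,*cs(425,293),.012),onz(D,*cd(345,276),.012))
print('lip z.026',onz(S,*cs(168,200),.026),onz(S,*cs(238,240),.026),onz(D,*cd(105,388),.026),onz(D,*cd(190,362),.026))
post=np.array([.653,.088]);X=np.array([.994,-.105])
for r,z in((.09,.185),(.154,.114)):
    p=np.r_[post-r*X,z]; print(p, (proj(S,p)-[270,160])*4,(proj(D,p)-[280,125])*4)
E
python3 m.py|tail -5
```

```text
small si [[0.394, 0.024], [0.438, 0.011], [0.412, -0.075], [0.369, -0.063]] mean [ 0.403 -0.025] edges [0.091, 0.045, 0.09, 0.045] dirs [74, -17, -107, 164]
foot [0.65771643 0.09075687 0.012     ] [0.65896644 0.09272277 0.012     ]
lip z.026 [0.44191287 0.0593341  0.026     ] [0.50909856 0.05441052 0.026     ] [0.44343205 0.06014206 0.026     ] [0.50868538 0.05574486 0.026     ]
[0.56354 0.09745 0.185  ] [[334.97830491 120.31630913]] [[236.11648927 141.6817456 ]]
[0.499924 0.10417  0.114   ] [[259.41984686 130.0970645 ]] [[148.79948502 237.62944801]]
```

Bin, jar and tray poses agree between the two cameras. Rows can't tilt the tool, so I'll test whether pushing past the inner reach limit makes it lean.

Emit:
send_rows --commands "85 0.45 -0.95 0 0;85 0.45 -0.95 0 0;85 0.45 -0.95 0 0;85 0.45 -0.95 0 0;85 0.45 -0.95 0 0;85 0.45 -0.95 0 0;85 0.45 -0.95 0 0;85 0.45 -0.95 0 0;85 0.45 -0.95 0 0;85 0.45 -0.95 0 0;85 0.45 -0.95 0 0;85 0.45 -0.95 0 0;85 0.45 -0.95 0 0"

```text
t: 1.18
tcp_pos: [0.0554, 0.3907, 0.2391]
tool_rot: [0.22, 0.976, -0.0, -0.0]
force: [1.0, -0.2, -0.1]
finger_gap: 0.994
gripper_force: 0.0
```

Emit:
send_rows --commands "85 -0.33 -0.94 0 0;85 -0.33 -0.94 0 0;85 -0.33 -0.94 0 0;85 -0.33 -0.94 0 0"

```text
t: 1.52
tcp_pos: [0.0474, 0.3113, 0.2391]
tool_rot: [0.219, 0.976, -0.0, -0.0]
force: [-0.4, -0.1, -0.0]
finger_gap: 0.997
gripper_force: 0.0
```

```bash
cat > s.py <<'E'
from h import *
from station import readout
s=readout.sense();M=R.from_quat(s['tool_rot']).as_matrix()
print('t',s['t'],'q',s['q'].round(3),'tcp',s['tcp_pos'].round(4),'gap',round(s['finger_gap'],3),'F',s['force'].round(2));print(M.round(3))
E
python3 s.py
```

```text
t 1.5167 q [ 1.06   0.097  2.139 -0.     0.906 -0.069] tcp [0.0474 0.3113 0.2391] gap 0.997 F [-0.42 -0.14 -0.01]
[[-0.904  0.428 -0.   ]
 [ 0.428  0.904 -0.   ]
 [-0.    -0.001 -1.   ]]
```

Emit:
send_rows --commands "85 0.95 -0.55 0 0;85 0.95 -0.55 0 0;85 0.95 -0.55 0 0;85 0.95 -0.55 0 0;85 0.95 -0.55 0 0;85 0.95 -0.55 0 0;85 -0.33 -0.94 0 0;85 -0.33 -0.94 0 0;85 -0.33 -0.94 0 0;85 -0.33 -0.94 0 0;85 -0.33 -0.94 0 0"

```text
t: 2.43
tcp_pos: [-0.0941, 0.2012, 0.2391]
tool_rot: [0.219, 0.976, -0.0, 0.0]
force: [1.1, -0.6, -0.0]
finger_gap: 0.996
gripper_force: 0.0
```

```bash
python3 s.py
```

```text
t 2.4333 q [ 1.485 -0.074  2.315 -0.     0.901  0.357] tcp [-0.0941  0.2012  0.2391] gap 0.996 F [ 1.09 -0.62 -0.05]
[[-0.904  0.428 -0.   ]
 [ 0.428  0.904 -0.001]
 [-0.    -0.001 -1.   ]]
```

Emit:
send_rows --commands "85 0 0 1 0;85 0 0 1 0;85 0 0 1 0;85 0 0 1 0;85 0 0 1 0;85 0 0 1 0"

```text
t: 2.93
tcp_pos: [-0.1037, 0.2244, 0.1346]
tool_rot: [0.22, 0.976, -0.007, 0.005]
force: [0.7, 0.9, 0.6]
finger_gap: 0.998
gripper_force: 0.0
```

```bash
python3 s.py
```

```text
t 2.9333 q [ 1.548  0.333  2.441 -0.022  0.382  0.441] tcp [-0.1037  0.2244  0.1346] gap 0.998 F [0.69 0.95 0.57]
[[-0.903  0.429  0.008]
 [ 0.429  0.903 -0.015]
 [-0.014 -0.011 -1.   ]]
```

Emit:
send_rows --commands "85 -0.33 -0.94 0 0;85 -0.33 -0.94 0 0;85 -0.33 -0.94 0 0;85 -0.33 -0.94 0 0;85 -0.33 -0.94 0 0"

```text
t: 3.35
tcp_pos: [-0.1385, 0.1615, 0.1703]
tool_rot: [0.22, 0.975, -0.019, 0.018]
force: [-0.2, 1.5, 0.1]
finger_gap: 0.996
gripper_force: 0.0
```

```bash
python3 s.py
```

```text
t 3.35 q [ 1.758  0.168  2.441 -0.031  0.582  0.657] tcp [-0.1385  0.1615  0.1703] gap 0.996 F [-0.16  1.5   0.12]
[[-0.903  0.429  0.026]
 [ 0.428  0.903 -0.045]
 [-0.043 -0.03  -0.999]]
```

Pushing against the elbow limit (q3 = 2.44) does build up lean towards the base, about 3° so far. I'll move to a lower spot further out, where there is more room, and push there.

Emit:
send_rows --commands "85 0.15 0.95 0.2 0;85 0.15 0.95 0.2 0;85 0.15 0.95 0.3 0;85 0.15 0.95 0.4 0;85 0.15 0.95 0.5 0;85 0.15 0.95 0.5 0;85 0.15 0.95 0.5 0;85 0.15 0.95 0.5 0;85 0.15 0.95 0.5 0;85 0.15 0.95 0.5 0;85 0.15 0.95 0.4 0"

```text
t: 4.27
tcp_pos: [-0.0757, 0.3614, 0.0718]
tool_rot: [0.22, 0.975, -0.019, 0.018]
force: [-0.7, -0.3, 0.4]
finger_gap: 0.994
gripper_force: 0.0
```

Emit:
send_rows --commands "85 -0.33 -0.85 0.3 0;85 -0.33 -0.85 0.3 0;85 -0.33 -0.85 0.3 0;85 -0.33 -0.85 0.3 0;85 -0.33 -0.85 0.3 0;85 -0.33 -0.85 0.3 0"

```text
t: 4.77
tcp_pos: [-0.0836, 0.2581, 0.0444]
tool_rot: [0.22, 0.975, -0.023, 0.02]
force: [1.2, 0.8, -0.4]
finger_gap: 0.999
gripper_force: 0.0
```

```bash
python3 s.py
```

```text
t 4.7667 q [ 1.5    0.697  2.437 -0.505  0.067  0.877] tcp [-0.0836  0.2581  0.0444] gap 0.999 F [ 1.16  0.78 -0.36]
[[-0.903  0.43   0.029]
 [ 0.428  0.902 -0.053]
 [-0.049 -0.036 -0.998]]
```

Emit:
send_rows --commands "85 -0.33 -0.94 0.1 0;85 -0.33 -0.94 0.1 0;85 -0.33 -0.94 0.1 0;85 -0.33 -0.94 0.1 0;85 -0.33 -0.94 0.1 0"

```text
t: 5.18
tcp_pos: [-0.1213, 0.2235, 0.0555]
tool_rot: [0.22, 0.974, -0.04, 0.035]
force: [-0.4, -0.6, -0.2]
finger_gap: 0.996
gripper_force: 0.0
```

```bash
python3 s.py
```

```text
t 5.1833 q [ 1.668  0.66   2.441 -0.29   0.144  0.83 ] tcp [-0.1213  0.2235  0.0555] gap 0.996 F [-0.38 -0.61 -0.21]
[[-0.901  0.431  0.05 ]
 [ 0.425  0.9   -0.094]
 [-0.086 -0.063 -0.994]]
```

Emit:
send_rows --commands "85 -0.8 -0.85 0.4 0;85 -0.8 -0.85 0.4 0;85 -0.8 -0.85 0.4 0;85 -0.8 -0.85 0.4 0;85 -0.8 -0.85 0.4 0;85 -0.8 -0.85 0.4 0;85 -0.8 -0.85 0.4 0;85 -0.8 -0.85 0.4 0;85 -0.8 -0.85 0.4 0;85 -0.8 -0.85 0.4 0"

```text
t: 6.02
tcp_pos: [-0.1556, 0.1494, 0.0606]
tool_rot: [0.218, 0.968, -0.088, 0.088]
force: [-0.0, 1.0, -0.3]
finger_gap: 0.995
gripper_force: 0.0
```

```bash
python3 s.py
```

```text
t 6.0167 q [ 1.918  0.669  2.442 -0.196  0.279  0.984] tcp [-0.1556  0.1494  0.0606] gap 0.995 F [-0.03  0.98 -0.27]
[[-0.89   0.437  0.132]
 [ 0.406  0.89  -0.208]
 [-0.208 -0.131 -0.969]]
```

Emit:
send_rows --commands "85 -0.42 0.96 -0.04 0;85 -0.42 0.96 -0.04 0;85 -0.42 0.96 -0.04 0;85 -0.42 0.96 -0.04 0;85 -0.42 0.96 -0.04 0;85 -0.42 0.96 -0.04 0;85 -0.42 0.96 -0.04 0;85 -0.42 0.96 -0.04 0;85 -0.42 0.96 -0.04 0;85 -0.42 0.96 -0.04 0;85 -0.42 0.96 -0.04 0;85 -0.42 0.96 -0.04 0"

```text
t: 7.02
tcp_pos: [0.0342, 0.3162, 0.0607]
tool_rot: [0.218, 0.968, -0.088, 0.087]
force: [0.4, 0.4, -0.4]
finger_gap: 0.996
gripper_force: 0.0
```

Emit:
send_rows --commands "85 -0.2 -0.95 0.6 0;85 -0.2 -0.95 0.4 0;85 -0.2 -0.95 0.4 0;85 -0.2 -0.95 0.4 0;85 -0.2 -0.95 0.5 0;85 -0.2 -0.95 0.5 0;85 -0.2 -0.95 0.5 0;85 -0.2 -0.95 0.5 0;85 -0.2 -0.95 0.5 0;85 -0.2 -0.95 0.5 0"

```text
t: 7.85
tcp_pos: [-0.008, 0.2103, 0.0145]
tool_rot: [0.218, 0.963, -0.117, 0.101]
force: [-0.0, 1.0, 0.5]
finger_gap: 0.994
gripper_force: 0.0
```

```bash
python3 s.py
```

```text
t 7.85 q [ 1.352  0.86   2.442 -1.198  0.215  1.441] tcp [-0.008   0.2103  0.0145] gap 0.994 F [-0.01  0.98  0.48]
[[-0.884  0.445  0.144]
 [ 0.397  0.877 -0.27 ]
 [-0.246 -0.182 -0.952]]
```

Emit:
send_rows --commands "85 -0.28 -0.95 0.1 0;85 -0.28 -0.95 0.1 0;85 -0.28 -0.95 0.1 0;85 -0.28 -0.95 0.1 0;85 -0.28 -0.95 0.1 0;85 -0.28 -0.95 0.1 0"

```text
t: 8.35
tcp_pos: [-0.0505, 0.1795, 0.044]
tool_rot: [0.218, 0.958, -0.145, 0.115]
force: [0.4, 0.2, 0.9]
finger_gap: 0.995
gripper_force: 0.0
```

```bash
python3 s.py
```

```text
t 8.35 q [ 1.514  0.772  2.441 -0.609  0.31   1.008] tcp [-0.0505  0.1795  0.044 ] gap 0.995 F [0.38 0.18 0.94]
[[-0.878  0.452  0.157]
 [ 0.385  0.863 -0.328]
 [-0.283 -0.227 -0.932]]
```

Emit:
send_rows --commands "85 -0.43 0.96 -0.19 0;85 -0.43 0.96 -0.19 0;85 -0.43 0.96 -0.19 0;85 -0.43 0.96 -0.19 0;85 -0.43 0.96 -0.19 0;85 -0.43 0.96 -0.19 0;85 -0.43 0.96 -0.19 0;85 -0.43 0.96 -0.19 0;85 -0.43 0.96 -0.19 0;85 -0.1 -0.95 0.35 0;85 -0.1 -0.95 0.35 0;85 -0.1 -0.95 0.35 0;85 -0.1 -0.95 0.35 0;85 -0.1 -0.95 0.35 0;85 -0.1 -0.95 0.35 0;85 -0.1 -0.95 0.2 0;85 -0.1 -0.95 0.2 0;85 -0.1 -0.95 0.2 0;85 -0.1 -0.95 0.2 0"

```text
t: 9.93
tcp_pos: [0.0302, 0.181, 0.0655]
tool_rot: [0.219, 0.954, -0.165, 0.118]
force: [-0.3, 0.4, 0.9]
finger_gap: 0.993
gripper_force: 0.0
```

```bash
python3 s.py
```

```text
t 9.9333 q [ 1.223  0.707  2.442 -0.754  0.404  0.859] tcp [0.0302 0.181  0.0655] gap 0.993 F [-0.34  0.42  0.89]
[[-0.876  0.458  0.153]
 [ 0.38   0.849 -0.367]
 [-0.298 -0.264 -0.917]]
```

Emit:
send_rows --commands "85 -0.88 0.78 0.05 0;85 -0.88 0.78 0.05 0;85 -0.88 0.78 0.05 0;85 -0.88 0.78 0.05 0;85 -0.88 0.78 0.05 0;85 -0.88 0.78 0.05 0;85 0.27 -0.95 0.3 0;85 0.27 -0.95 0.3 0;85 0.27 -0.95 0.3 0;85 0.27 -0.95 0.3 0;85 0.27 -0.95 0.3 0;85 0.27 -0.95 0.3 0;85 0.27 -0.95 0.3 0;85 0.27 -0.95 0.3 0"

```text
t: 11.1
tcp_pos: [0.083, 0.1653, 0.0661]
tool_rot: [0.222, 0.949, -0.191, 0.116]
force: [-0.4, 0.6, -0.1]
finger_gap: 0.993
gripper_force: 0.0
```

```bash
python3 s.py
```

```text
t 11.1 q [ 1.023  0.724  2.442 -0.903  0.436  0.818] tcp [0.083  0.1653 0.0661] gap 0.993 F [-0.43  0.62 -0.05]
[[-0.875  0.465  0.136]
 [ 0.377  0.829 -0.414]
 [-0.305 -0.311 -0.9  ]]
```

Emit:
send_rows --commands "85 -0.64 0.98 0 1;85 -0.7 0.9 0 1;85 -0.75 0.85 0 1;85 -0.8 0.8 0 1;85 -0.7 -1 0.5 1;85 -0.7 -1 0.5 0;85 -0.7 -1 0.5 0;85 -0.7 -1 0.5 0;85 -0.7 -1 0.5 0;85 -0.7 -1 0.5 0;85 -0.7 -1 0.5 0;85 -0.7 -1 0.5 0"

```text
t: 12.1
tcp_pos: [0.1987, 0.0862, 0.0996]
tool_rot: [0.387, 0.889, -0.204, 0.137]
force: [1.5, -0.0, -0.4]
finger_gap: 0.996
gripper_force: 0.0
```

```bash
python3 s.py
```

```text
t 12.1 q [ 0.5    0.62   2.442 -1.118  0.528  0.85 ] tcp [0.1987 0.0862 0.0996] gap 0.996 F [ 1.51 -0.   -0.38]
[[-0.663  0.744  0.085]
 [ 0.632  0.617 -0.469]
 [-0.402 -0.257 -0.879]]
```

Emit:
send_rows --commands "85 1 0.12 -0.4 0;85 1 0.12 -0.4 0;85 1 0.12 -0.4 0;85 1 0.12 -0.4 0;85 1 0.12 -0.4 0;85 1 0.12 -0.4 0;85 1 0.12 -0.4 0;85 -0.35 -1 0.6 0;85 -0.35 -1 0.6 0;85 -0.35 -1 0.6 0;85 -0.35 -1 0.6 0;85 -0.35 -1 0.6 0;85 -0.35 -1 0.6 0;85 -0.35 -1 0.6 0;85 -0.35 -1 0.6 0"

```text
t: 13.35
tcp_pos: [0.0555, 0.1329, 0.0926]
tool_rot: [0.387, 0.88, -0.234, 0.142]
force: [-0.3, 0.5, -0.8]
finger_gap: 0.993
gripper_force: 0.0
```

```bash
python3 s.py
```

```text
t 13.35 q [ 1.046  0.678  2.442 -0.635  0.571  0.936] tcp [0.0555 0.1329 0.0926] gap 0.993 F [-0.29  0.53 -0.75]
[[-0.66   0.748  0.069]
 [ 0.616  0.591 -0.521]
 [-0.431 -0.302 -0.851]]
```

Emit:
send_rows --commands "85 0.37 0.9 -0.3 0;85 0.37 0.9 -0.3 0;85 0.37 0.9 -0.3 0;85 0.37 0.9 -0.3 0;85 0.37 0.9 -0.3 0;85 0.37 0.9 -0.3 0;85 -0.25 -1 0.6 0;85 -0.25 -1 0.6 0;85 -0.25 -1 0.6 0;85 -0.25 -1 0.9 0;85 -0.25 -1 0.9 0;85 -0.25 -1 0.9 0;85 -0.25 -1 0.9 0;85 -0.25 -1 0.9 0"

```text
t: 14.52
tcp_pos: [0.0242, 0.1311, 0.0329]
tool_rot: [0.386, 0.874, -0.255, 0.149]
force: [0.6, 0.8, -0.5]
finger_gap: 0.994
gripper_force: 0.0
```

```bash
python3 s.py
```

```text
t 14.5167 q [ 1.162  0.926  2.441 -0.767  0.417  1.225] tcp [0.0242 0.1311 0.0329] gap 0.994 F [ 0.58  0.79 -0.5 ]
[[-0.657  0.751  0.064]
 [ 0.599  0.572 -0.561]
 [-0.457 -0.33  -0.826]]
```

Emit:
send_rows --commands "85 -0.45 0.87 -0.36 0;85 -0.45 0.87 -0.36 0;85 -0.45 0.87 -0.36 0;85 -0.45 0.87 -0.36 0;85 -0.45 0.87 -0.36 0;85 -0.45 0.87 -0.36 0;85 -0.45 0.87 -0.36 0;85 0.12 -1 0.7 0;85 0.12 -1 0.7 0;85 0.12 -1 0.7 0;85 0.12 -1 0.7 0;85 0.12 -1 0.7 0;85 0.12 -1 0.7 0;85 0.12 -1 0.7 0;85 0.12 -1 0.7 0"

```text
t: 15.77
tcp_pos: [0.0409, 0.1159, 0.0148]
tool_rot: [0.385, 0.866, -0.278, 0.159]
force: [16.6, 26.7, 73.4]
finger_gap: 0.994
gripper_force: 37.7
```

```bash
python3 s.py
```

```text
t 15.7667 q [ 1.099  1.027  2.442 -0.964  0.411  1.387] tcp [0.0409 0.1159 0.0148] gap 0.994 F [16.62 26.7  73.39]
[[-0.654  0.754  0.06 ]
 [ 0.578  0.549 -0.604]
 [-0.489 -0.36  -0.795]]
```

Lean is now 37.4°, which is enough. The tip touched the bench, so I'll back off straight away and spin so the closing line is level.

Emit:
send_rows --commands "85 0 0 -1 0;85 0 0 -1 0.8;85 0 0 -1 0.9;85 0 0 -1 0.9;85 0 0 -1 0.9;85 0 0 -1 0.9;85 0 0 -1 0.9;85 0 0 -1 0.9;85 0 0 -1 0.9;85 0 0 -1 0.9;85 0 0 0 0.9;85 0 0 0 0.1"

```text
t: 16.77
tcp_pos: [0.0291, 0.2362, 0.1711]
tool_rot: [0.635, 0.706, -0.213, 0.232]
force: [0.2, 0.2, -0.8]
finger_gap: 0.995
gripper_force: 0.0
```

```bash
python3 s.py
python3 - <<'E'
from h import *
d=pickle.load(open('d0.pkl','rb'));S,D=d['scene'],d['side']
print('red',onz(S,294,150,.04),onz(D,228,202,.04))
print('tape',onz(S,351,297,.025),'drawers near corner',onz(D,240,132,0),onz(S,366,90,0), 'squeegee',onz(S,345,138,.01),onz(S,375,143,.01),onz(S,370,157,.01))
E
```

```text
t 16.7667 q [ 1.265  0.489  2.079 -0.255  1.187  1.33 ] tcp [0.0291 0.2362 0.1711] gap 0.995 F [ 0.24  0.22 -0.83]
[[-0.087  0.995  0.058]
 [ 0.797  0.104 -0.596]
 [-0.598 -0.006 -0.801]]
red [0.27022932 0.23242585 0.04      ] [0.2614418  0.21882151 0.04      ]
tape [ 0.68316117 -0.1359305   0.025     ] drawers near corner [4.01598876e-01 5.74203123e-01 1.11022302e-16] [0.34753637 0.65627917 0.        ] squeegee [0.39147853 0.38901404 0.01      ] [0.4976276  0.42047156 0.01      ] [0.50927241 0.35452447 0.01      ]
```

Emit:
send_rows --commands "85 -0.08 1 0.06 0;85 -0.08 1 0.06 0;85 -0.08 1 0.06 0;85 -0.08 1 0.06 0;85 -0.08 1 0.06 0;85 -0.08 1 0.06 0;85 -0.08 1 0.06 0;85 -0.08 1 0.06 0;85 -0.08 1 0.06 0;85 -0.08 1 0.06 0;85 -0.08 1 0.06 0;85 -0.08 1 0.06 0;85 -0.08 1 0.06 0;85 -0.08 1 0.06 0;85 -0.08 1 0.06 0;85 -0.08 1 0.06 0;85 -0.08 1 0.06 0;85 -0.08 1 0.06 0;85 -0.08 1 0.06 0;85 -0.08 1 0.06 0"

```text
t: 18.43
tcp_pos: [0.4308, 0.2365, 0.1664]
tool_rot: [0.633, 0.706, -0.216, 0.232]
force: [0.1, 0.7, -0.2]
finger_gap: 0.993
gripper_force: 0.0
```

```bash
cat > go.py <<'E'
import sys
from h import *
from station import readout
s=readout.sense();M=R.from_quat(s['tool_rot']).as_matrix();t=np.array(list(map(float,sys.argv[1:4])))
print('tcp',s['tcp_pos'].round(4),'t',round(s['t'],2),'units',(M.T@(t-s['tcp_pos'])/.02).round(2),'z',M[:,2].round(3),'y',M[:,1].round(3),'q',s['q'].round(2))
E
python3 go.py .472 .236 .148;python3 - <<'E'
from station import cams
import cv2,pickle
c=cams.snapshot('wrist');pickle.dump(c,open('w1.pkl','wb'));cv2.imwrite('pics/w1.png',c['pixels'][:,:,::-1])
E
```

```text
tcp [0.4308 0.2365 0.1664] t 18.43 units [0.35 2.05 0.86] z [ 0.053 -0.599 -0.799] y [ 0.994  0.105 -0.012] q [ 0.59  0.65  1.65 -0.59  1.25  0.79]
```

View pics/w1.png

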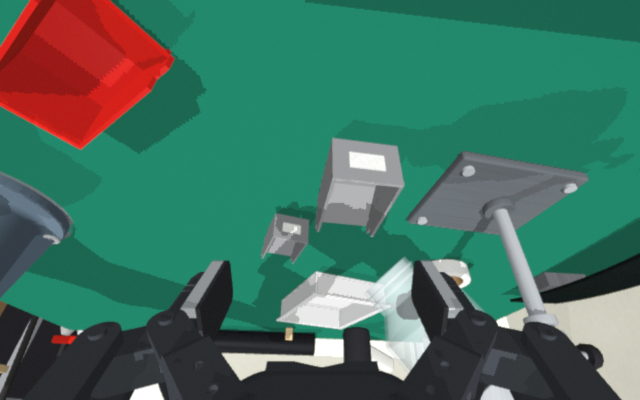

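The wrist view shows the bin's labelled back wall (label at 367,161) and its top edge at about (329,180)–(404,187). The small grey bin is at (288,235), so the choice of bin holds.

Run:
```python
from h import *
c=pickle.load(open('w1.pkl','rb'))
for p,z in(((329,180),.05),((404,187),.05),((333,139),0),((399,145),0)):print(onz(c,*p,z).round(4))
```

```text
[0.4438 0.1625 0.05  ]
[0.513  0.1607 0.05  ]
[0.4475 0.1645 0.    ]
[0.5137 0.1642 0.    ]
```

Emit:
send_rows --commands "85 0.13 1 0 0;85 0.13 1 0 0;85 0 0 1 0;85 0 0 1 0;85 0 0 1 0;85 0 0 1 0;85 0 0 1 0;85 0 0 1 0;85 0 0 1 0;85 0 0 0.9 0;85 0 0 0.9 0;85 0 0 0 0"

```text
t: 19.48
tcp_pos: [0.4771, 0.1379, 0.0205]
tool_rot: [0.633, 0.706, -0.219, 0.23]
force: [0.2, -0.7, -0.9]
finger_gap: 0.989
gripper_force: 0.0
```

```bash
python3 go.py .48 .138 .02;python3 - <<'E'
from station import cams
import cv2,numpy as np
a=cams.snapshot('side')['pixels'][150:250,250:410,::-1];b=cams.snapshot('scene')['pixels'][140:260,250:410,::-1]
cv2.imwrite('pics/v2.png',cv2.resize(np.vstack([a,b]),None,fx=2.7,fy=2.7,interpolation=2))
E
```

```text
tcp [0.4771 0.1379 0.0205] t 19.48 units [0.   0.14 0.02] z [ 0.048 -0.6   -0.798] y [ 0.995  0.102 -0.017] q [ 0.39  0.88  1.75 -0.8   0.92  0.91]
```

View pics/v2.png

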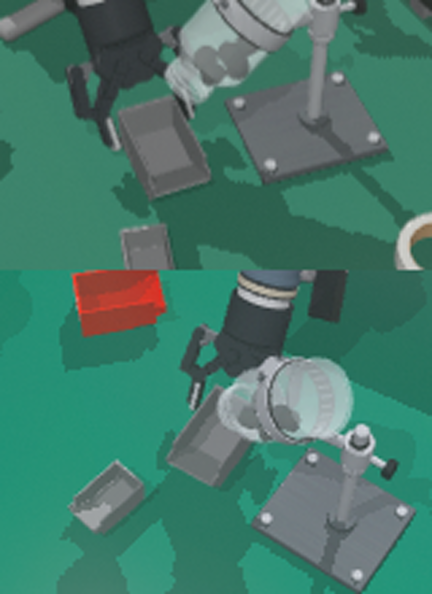

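Emit:
send_rows --commands "60 0 0 0 0;60 0 0 0 0;60 0 0 0 0;60 0 0 0 0;60 0 0 0 0;60 0 0 0 0" --grip_force 25

```text
t: 20.08
tcp_pos: [0.4806, 0.141, 0.0243]
tool_rot: [0.634, 0.706, -0.214, 0.233]
force: [-2.0, 3.4, 5.6]
finger_gap: 0.808
gripper_force: 28.6
```

Emit:
send_rows --commands "60 0 0.3 0 0;60 0 0.35 0 0;60 0 0.35 0 0;60 0 0.1 0 0;60 0 0 0 0"

```text
t: 20.5
tcp_pos: [0.5022, 0.1421, 0.0243]
tool_rot: [0.634, 0.705, -0.216, 0.233]
force: [-1.0, -0.7, 5.4]
finger_gap: 0.804
gripper_force: 27.8
```

```bash
python3 s.py;python3 - <<'E'
from station import cams
import cv2,numpy as np,pickle
d={n:cams.snapshot(n) for n in("scene","side")};pickle.dump(d,open('d3.pkl','wb'))
a=d['side']['pixels'][150:240,270:390,::-1];b=d['scene']['pixels'][160:250,290:410,::-1]
cv2.imwrite('pics/v3.png',cv2.resize(np.hstack([a,b]),None,fx=3.3,fy=3.3,interpolation=2))
E
```

```text
t 20.5 q [ 0.382  0.885  1.691 -0.788  0.95   0.873] tcp [0.5022 0.1421 0.0243] gap 0.804 F [-0.97 -0.69  5.4 ]
[[-0.088  0.995  0.056]
 [ 0.794  0.103 -0.599]
 [-0.602 -0.008 -0.798]]
```

View pics/v3.png

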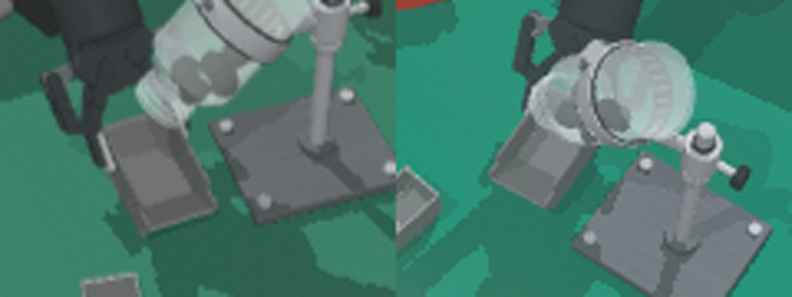

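Run:
```python
from h import *
d=pickle.load(open('d3.pkl','rb'));S,D=d['scene'],d['side']
print(onz(D,314.8,220.3,.026),onz(D,335.2,212.7,.026),onz(S,318.5,213.9,.026),onz(S,338.2,223.6,.026))
```

```text
[0.46807178 0.05529335 0.026     ] [0.53352653 0.05564504 0.026     ] [0.46744076 0.05689087 0.026     ] [0.53945552 0.05635187 0.026     ]
```

Emit:
send_rows --commands "85 0 0 0 0;85 0 0 0 0;85 0 0 -0.7 0;85 0 0 -1 0;85 0 0 -1 0;85 0 0 -1 0;85 0 0 -1 0;85 0 0 -1 0;85 0 0 -1 0"

```text
t: 21.35
tcp_pos: [0.4945, 0.2243, 0.1318]
tool_rot: [0.634, 0.706, -0.214, 0.232]
force: [0.3, 0.1, 0.7]
finger_gap: 0.993
gripper_force: 0.0
```

```bash
python3 go.py .563 .185 .178
```

```text
tcp [0.4945 0.2243 0.1318] t 21.35 units [-3.25  3.18 -0.48] z [ 0.057 -0.596 -0.801] y [ 0.994  0.105 -0.007] q [ 0.51  0.74  1.56 -0.63  1.21  0.74]
```

Emit:
send_rows --commands "0 0 0.8 -0.12 0;0 -0.2 0.8 -0.12 0;0 -0.7 0.8 -0.12 0;0 -0.8 0.78 -0.12 0;0 -0.8 0 0 0;0 -0.75 0 0 0;0 0 0 0 0;0 -0.4 -0.05 0.3 0;0 0 0 0 0"

```text
t: 22.1
tcp_pos: [0.5617, 0.172, 0.1764]
tool_rot: [0.634, 0.706, -0.216, 0.232]
force: [-0.5, -0.7, 0.1]
finger_gap: 0.003
gripper_force: 0.0
```

```bash
python3 go.py .563 .165 .178;python3 s.py
```

```text
tcp [0.5617 0.172  0.1764] t 22.1 units [-0.33  0.03  0.15] z [ 0.054 -0.598 -0.799] y [ 0.995  0.103 -0.01 ] q [ 0.39  0.7   1.48 -0.65  1.26  0.58]
t 22.1 q [ 0.39   0.7    1.475 -0.648  1.257  0.582] tcp [0.5617 0.172  0.1764] gap 0.003 F [-0.47 -0.73  0.11]
[[-0.089  0.995  0.054]
 [ 0.795  0.103 -0.598]
 [-0.601 -0.01  -0.799]]
```

Emit:
send_rows --commands "0 -0.5 -0.06 0.37 0;0 0 0 0 0"

```text
t: 22.27
tcp_pos: [0.5622, 0.1592, 0.1762]
tool_rot: [0.634, 0.706, -0.216, 0.232]
force: [-0.6, 0.5, 0.7]
finger_gap: 0.0
gripper_force: 0.0
```

Emit:
send_rows --commands "0 -0.24 -0.03 0.18 0;0 0 0 0 0"

```text
t: 22.43
tcp_pos: [0.5629, 0.1546, 0.1761]
tool_rot: [0.634, 0.706, -0.215, 0.232]
force: [-0.8, 2.4, 0.3]
finger_gap: 0.002
gripper_force: 1.1
```

Emit:
send_rows --commands "0 -0.16 -0.02 0.12 0;0 0 0 0 0"

```text
t: 22.6
tcp_pos: [0.5627, 0.1515, 0.1761]
tool_rot: [0.634, 0.706, -0.214, 0.231]
force: [-2.3, 4.6, 0.1]
finger_gap: 0.001
gripper_force: 2.5
```

Emit:
send_rows --commands "0 -0.09 -0.01 0.07 0;0 0.8 0.1 -0.6 0;0 0 0 0 0;0 0 0 0 0;0 0 0 0 0;0 -0.4 -0.05 0.3 0;0 -0.4 -0.05 0.3 0;0 0.8 0.1 -0.6 0;0 0 0 0 0;0 0 0 0 0;0 0 0 0 0;0 -0.4 -0.05 0.3 0;0 -0.4 -0.05 0.3 0"

```text
t: 23.68
tcp_pos: [0.5626, 0.1483, 0.1762]
tool_rot: [0.634, 0.706, -0.214, 0.231]
force: [-4.8, 9.4, 2.4]
finger_gap: 0.001
gripper_force: 4.4
```

Emit:
send_rows --commands "0 0.8 0.1 -0.6 0;0 0 0 0 0;0 0 0 0 0;0 0 0 0 0;0 0 0 0 0"

```text
t: 24.1
tcp_pos: [0.5632, 0.1677, 0.1766]
tool_rot: [0.634, 0.706, -0.215, 0.232]
force: [0.2, 0.3, -0.4]
finger_gap: -0.002
gripper_force: 0.0
```

```bash
cat > look.py <<'E'
from station import cams
import cv2,numpy as np,sys,pickle
d={n:cams.snapshot(n) for n in("scene","side")};pickle.dump(d,open(sys.argv[1]+'.pkl','wb'))
a=d['side']['pixels'][150:240,270:390,::-1];b=d['scene']['pixels'][160:250,290:410,::-1]
cv2.imwrite(f'pics/{sys.argv[1]}.png',cv2.resize(np.hstack([a,b]),None,fx=3.3,fy=3.3,interpolation=2))
# dark pixels in jar neck vs bin
for n,r in(('side',(160,195,310,350)),):
    pass
E
python3 look.py v4
```

```text
(no output)
```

View pics/v4.png

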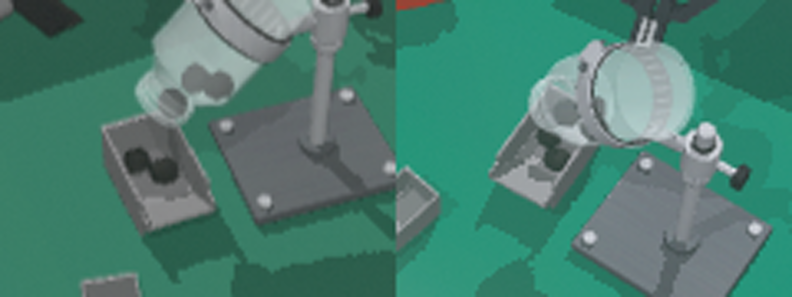

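Two buffers are in the bin, one is in the neck and two are still in the body. More taps, slightly softer.

Emit:
send_rows --commands "0 -0.38 -0.05 0.29 0;0 -0.38 -0.05 0.29 0;0 0.76 0.1 -0.58 0;0 0 0 0 0;0 0 0 0 0;0 0 0 0 0;0 -0.38 -0.05 0.29 0;0 -0.38 -0.05 0.29 0;0 0.76 0.1 -0.58 0;0 0 0 0 0;0 0 0 0 0;0 0 0 0 0;0 -0.38 -0.05 0.29 0;0 -0.38 -0.05 0.29 0;0 0.76 0.1 -0.58 0;0 0 0 0 0;0 0 0 0 0;0 0 0 0 0;0 0 0 0 0"

```text
t: 25.78
tcp_pos: [0.5632, 0.1678, 0.1766]
tool_rot: [0.634, 0.706, -0.215, 0.232]
force: [0.7, 0.2, 0.5]
finger_gap: 0.001
gripper_force: 0.0
```

```bash
python3 look.py v5
python3 - <<'E'
import pickle,numpy as np
a=pickle.load(open('v4.pkl','rb'));b=pickle.load(open('v5.pkl','rb'));c=pickle.load(open('d3.pkl','rb'))
def g(d,n,r): return d[n]['pixels'][r[0]:r[1],r[2]:r[3]].astype(int).max(2)
for nm,d in(('d3',c),('v4',a),('v5',b)):
    print(nm,'bin dark side',(g(d,'side',(185,213,302,335))<60).sum(),'scene',(g(d,'scene',(198,222,318,348))<60).sum(),
      'jar grey side',(g(d,'side',(165,187,313,345))<115).sum())
E
```

```text
d3 bin dark side 0 scene 0 jar grey side 130
v4 bin dark side 89 scene 0 jar grey side 177
v5 bin dark side 142 scene 0 jar grey side 105
```

Emit:
send_rows --commands "0 -0.39 -0.05 0.29 0;0 -0.39 -0.05 0.29 0;0 0.78 0.1 -0.58 0;0 0 0 0 0;0 0 0 0 0;0 0 0 0 0;0 -0.39 -0.05 0.29 0;0 -0.39 -0.05 0.29 0;0 0.78 0.1 -0.58 0;0 0 0 0 0;0 0 0 0 0;0 0 0 0 0;0 -0.39 -0.05 0.29 0;0 -0.39 -0.05 0.29 0;0 0.78 0.1 -0.58 0;0 0 0 0 0;0 0 0 0 0;0 0 0 0 0;0 0 0 0 0"

```text
t: 27.47
tcp_pos: [0.5632, 0.1677, 0.1766]
tool_rot: [0.634, 0.706, -0.215, 0.232]
force: [0.7, -0.7, 1.0]
finger_gap: -0.001
gripper_force: 0.0
```

```bash
python3 look.py v6
python3 - <<'E'
import pickle,numpy as np
def g(d,n,r): return d[n]['pixels'][r[0]:r[1],r[2]:r[3]].astype(int).max(2)
for nm in('v5','v6'):
    d=pickle.load(open(nm+'.pkl','rb'))
    print(nm,'bin dark side',(g(d,'side',(185,213,302,335))<60).sum(),'jar grey side',(g(d,'side',(165,187,313,345))<115).sum())
E
```

```text
v5 bin dark side 142 jar grey side 105
v6 bin dark side 142 jar grey side 107
```

View pics/v6.png

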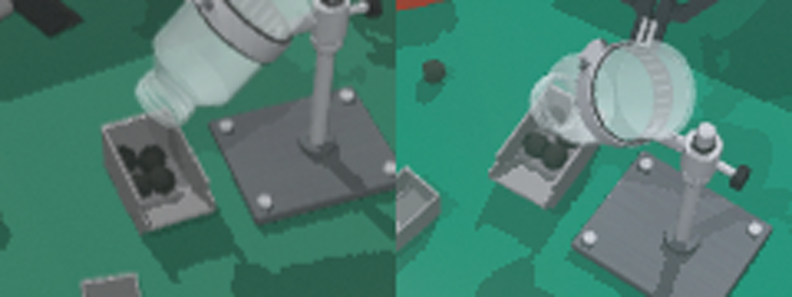

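Jar is empty: four buffers are in the bin, but one bounced out onto the bench at scene (301,182). I'll find its position and put it in the bin.

```bash
python3 - <<'E'
from h import *
d=pickle.load(open('v6.pkl','rb'));d0=pickle.load(open('d0.pkl','rb'))
for n,r in(('scene',(165,200,285,318)),('side',(195,245,235,300))):
    g=d[n]['pixels'][r[0]:r[1],r[2]:r[3]].astype(int); m=(g.max(2)<60).astype(np.uint8)
    k,l,st,c=cv2.connectedComponentsWithStats(m)
    for i in range(1,k):
        if st[i,4]>5:
            p=c[i]+[r[2],r[0]];print(n,st[i].tolist(),p.round(1),onz(d[n],*p,.011).round(4))
E
python3 s.py
```

```text
side [27, 16, 8, 9, 51] [265.5 215.3] [0.3494 0.147  0.011 ]
t 27.5667 q [ 0.384  0.698  1.479 -0.651  1.251  0.579] tcp [0.5632 0.168  0.1766] gap 0.003 F [-0.36  0.33  0.36]
[[-0.088  0.995  0.056]
 [ 0.795  0.104 -0.598]
 [-0.6   -0.008 -0.8  ]]
```

```bash
python3 - <<'E'
from h import *
d=pickle.load(open('v6.pkl','rb'));S,D=d['scene'],d['side']
print('buf scene',onz(S,301.2,181.8,.011).round(4))
g=d['side']['pixels'];a=g.astype(int)
m=((a[...,0]>100)&(a[...,1]<60)).astype(np.uint8)
k,l,st,c=cv2.connectedComponentsWithStats(m);i=1+st[1:,4].argmax()
p=np.argwhere(l==i)[:,::-1];h=cv2.convexHull(p.astype(np.int32))[:,0]
print(np.array([onz(D,*q,.045)[:2] for q in h]).round(3)[::3].tolist())
E
python3 go.py .3494 .226 .126
```

```text
buf scene [0.3495 0.1452 0.011 ]
[[0.321, 0.23], [0.288, 0.184], [0.244, 0.146], [0.213, 0.178], [0.202, 0.204], [0.271, 0.292], [0.325, 0.242]]
tcp [0.5632 0.168  0.1766] t 27.57 units [  4.76 -10.31  -0.3 ] z [ 0.056 -0.598 -0.8  ] y [ 0.995  0.104 -0.008] q [ 0.38  0.7   1.48 -0.65  1.25  0.58]
```

Emit:
send_rows --commands "45 0.95 -0.3 -0.1 0;45 0.95 -0.95 -0.1 0;45 0.95 -1 -0.1 0;45 0.95 -1 -0.1 0;45 0.9 -1 -0.1 0;45 0 -1 -0.1 0;45 0 -1 0 0;45 0 -1 0 0;45 0 -1 0 0;45 0 -1 0 0;45 0 -1 0 0;45 0 0 0 0"

```text
t: 28.57
tcp_pos: [0.3465, 0.2277, 0.1317]
tool_rot: [0.633, 0.706, -0.217, 0.232]
force: [0.2, -0.1, -0.9]
finger_gap: 0.525
gripper_force: 0.0
```

```bash
python3 go.py .356 .143 .018
python3 - <<'E'
from h import *
from station import cams
for n in('wrist','side'):
    c=cams.snapshot(n);g=c['pixels'].astype(int);m=(g.max(2)<60).astype(np.uint8)
    b=proj(c,[.3495,.146,.011])[0];k,l,st,cc=cv2.connectedComponentsWithStats(m)
    print(n,'expect',b.round(1))
    for i in range(1,k):
        if st[i,4]>15 and np.hypot(*(cc[i]-b))<60: print(st[i].tolist(),cc[i].round(1),onz(c,*cc[i],.011).round(4))
    if n=='wrist': cv2.imwrite('pics/w7.png',c['pixels'][:,:,::-1])
E
```

```text
tcp [0.3465 0.2277 0.1317] t 28.57 units [0.02 0.1  7.11] z [ 0.053 -0.6   -0.798] y [ 0.994  0.105 -0.013] q [ 0.67  0.65  1.83 -0.59  1.13  0.94]
wrist expect [317.3 180.5]
[302, 169, 27, 22, 146] [319.2 176. ] [0.3505 0.1528 0.011 ]
side expect [265.6 215.5]
[306, 194, 17, 16, 144] [314.9 201.1] [0.5044 0.1353 0.011 ]
[262, 211, 8, 9, 52] [265.6 215.2] [0.3497 0.147  0.011 ]
```

Emit:
send_rows --commands "45 0.1 0.05 1 0;45 0 0 1 0;45 0 0 1 0;45 0 0 1 0;45 0 0 1 0;45 0 0 1 0;45 0 0 1 0;45 0 0 0.05 0;10 0 0 0 0;10 0 0 0 0;10 0 0 0 0;10 0 0 0 0;10 0 0 0 0" --grip_force 25

```text
t: 29.75
tcp_pos: [0.3604, 0.1477, 0.0179]
tool_rot: [0.634, 0.706, -0.213, 0.233]
force: [0.5, 0.6, 1.4]
finger_gap: 0.117
gripper_force: 1.3
```

```bash
python3 s.py
```

```text
t 29.75 q [ 0.511  0.862  1.973 -0.862  0.808  1.17 ] tcp [0.3604 0.1477 0.0179] gap 0.117 F [0.52 0.64 1.43]
[[-0.088  0.994  0.059]
 [ 0.796  0.106 -0.596]
 [-0.599 -0.005 -0.801]]
```

```bash
cat > fb.py <<'E'
from h import *
from station import cams
import sys
for n in('side','scene','wrist'):
    c=cams.snapshot(n);g=c['pixels'].astype(int);m=(g.max(2)<60).astype(np.uint8)
    b=proj(c,[.36,.147,.011])[0];k,l,st,cc=cv2.connectedComponentsWithStats(m)
    print(n,b.round(1))
    for i in range(1,k):
        if 15<st[i,4]<2500 and np.hypot(*(cc[i]-b))<70: print(st[i].tolist(),cc[i].round(1),onz(c,*cc[i],.011).round(4))
    cv2.imwrite(f'pics/{sys.argv[1]}{n}.png',c['pixels'][:,:,::-1])
E
python3 fb.py a
```

```text
side [268.9 214.1]
[260, 136, 35, 25, 331] [276.5 147.8] [0.4871 0.4197 0.011 ]
[238, 156, 40, 67, 678] [259.6 183.3] [0.3772 0.2806 0.011 ]
[241, 194, 10, 8, 20] [245.7 197.2] [0.319  0.2424 0.011 ]
[306, 194, 17, 16, 134] [314.9 200.8] [0.5047 0.1362 0.011 ]
scene [304.1 182.6]
[322, 140, 4, 15, 21] [323.3 145.9] [0.3402 0.3181 0.011 ]
wrist [322.  258.4]
[282, 258, 13, 10, 78] [288.5 263.4] [0.3436 0.1388 0.011 ]
[349, 258, 14, 15, 155] [355.2 265. ] [0.3779 0.141  0.011 ]
[282, 269, 12, 4, 37] [287.8 270.4] [0.3433 0.1296 0.011 ]
```

Emit:
send_rows --commands "45 0 0 0 0;45 0 0 -0.5 0;45 0 0 -1 0;45 0 0 -1 0;45 0 0 -1 0;45 0 0 -1 0;45 0 0 -1 0"

```text
t: 30.48
tcp_pos: [0.3524, 0.2128, 0.106]
tool_rot: [0.634, 0.706, -0.215, 0.232]
force: [0.4, -0.3, -0.3]
finger_gap: 0.527
gripper_force: 0.0
```

```bash
python3 fb.py b; python3 s.py
```

```text
side [268.9 214.1]
[262, 136, 33, 25, 288] [278.3 148.7] [0.4912 0.4127 0.011 ]
[247, 141, 17, 35, 106] [256.2 155.6] [0.4103 0.4119 0.011 ]
[262, 147, 6, 13, 28] [264.  152.9] [0.4389 0.4132 0.011 ]
[306, 194, 17, 16, 143] [315. 201.] [0.5046 0.1355 0.011 ]
[270, 215, 8, 8, 52] [273.6 218.6] [0.3666 0.1246 0.011 ]
scene [304.1 182.6]
wrist [320.3 194.4]
[312, 200, 24, 27, 231] [326.2 216.9] [0.369  0.1126 0.011 ]
[310, 204, 4, 14, 31] [311.4 209.9] [0.3545 0.1228 0.011 ]
t 30.6333 q [ 0.634  0.694  1.857 -0.634  1.053  0.978] tcp [0.3534 0.2132 0.1059] gap 0.529 F [-0.17 -0.16 -0.39]
[[-0.088  0.994  0.059]
 [ 0.796  0.105 -0.596]
 [-0.599 -0.006 -0.801]]
```

```bash
python3 go.py .369 .1195 .0155
```

```text
tcp [0.3534 0.2132 0.1059] t 30.63 units [-1.09  0.3   6.46] z [ 0.059 -0.596 -0.801] y [ 0.994  0.105 -0.006] q [ 0.63  0.69  1.86 -0.63  1.05  0.98]
```

Emit:
send_rows --commands "45 -0.55 0.15 0.2 0;45 -0.54 0.15 0.8 0;45 0 0 1 0;45 0 0 1 0;45 0 0 1 0;45 0 0 1 0;45 0 0 1 0;45 0 0 0.46 0;45 0 0 0 0"

```text
t: 31.38
tcp_pos: [0.3662, 0.1154, 0.0133]
tool_rot: [0.634, 0.705, -0.218, 0.231]
force: [-0.6, -0.5, 0.4]
finger_gap: 0.524
gripper_force: 0.0
```

```bash
python3 fb.py c; python3 go.py .369 .1195 .0155
```

```text
side [268.9 214.1]
[260, 136, 35, 25, 330] [276.6 147.8] [0.4873 0.4196 0.011 ]
[244, 163, 41, 61, 621] [263.3 188. ] [0.3808 0.256  0.011 ]
[306, 194, 17, 16, 134] [314.8 200.9] [0.5044 0.136  0.011 ]
[270, 215, 8, 8, 53] [273.6 218.6] [0.3665 0.1248 0.011 ]
scene [304.1 182.6]
[364, 151, 6, 7, 18] [367.1 153.9] [0.4944 0.361  0.011 ]
wrist [311.3 233.5]
[291, 236, 51, 54, 1315] [318.2 268.3] [0.3662 0.1116 0.011 ]
tcp [0.3678 0.1178 0.0149] t 31.53 units [ 0.05  0.07 -0.07] z [ 0.055 -0.598 -0.8  ] y [ 0.995  0.103 -0.009] q [ 0.44  0.87  2.   -0.94  0.77  1.19]
```

Emit:
send_rows --commands "10 0 0 0 0;10 0 0 0 0;10 0 0 0 0;10 0 0 0 0;10 0 0 0 0"

```text
t: 31.95
tcp_pos: [0.3685, 0.1188, 0.0155]
tool_rot: [0.634, 0.706, -0.214, 0.233]
force: [-0.1, 0.3, 2.0]
finger_gap: 0.264
gripper_force: 24.8
```

Emit:
send_rows --commands "10 0 0 -0.6 0;10 0 0 -1 0;10 0 0 -1 0;10 0 0 -1 0;10 0 0 -1 0;10 0 0 -1 0;10 0 0 -1 0;10 0 0.6 0 0;10 0 1 0 0;10 0 1 0 0;10 0 1 0 0;10 0 1 0 0;10 0 1 0 0;10 0 0.8 0 0"

```text
t: 33.12
tcp_pos: [0.4901, 0.2103, 0.1189]
tool_rot: [0.634, 0.706, -0.214, 0.233]
force: [0.6, -0.4, 0.0]
finger_gap: 0.267
gripper_force: 24.7
```

```bash
python3 go.py .4985 .192 .136;  python3 go.py .503 .144 .072; python3 -c "
from station import readout;s=readout.sense();print(s['finger_gap'],s['gripper_force'])"
```

```text
tcp [0.4901 0.2103 0.1189] t 33.12 units [-1.28  0.32 -0.12] z [ 0.057 -0.597 -0.8  ] y [ 0.995  0.104 -0.007] q [ 0.5   0.75  1.6  -0.64  1.17  0.76]
tcp [0.4901 0.2103 0.1189] t 33.12 units [-1.29  0.31  3.89] z [ 0.057 -0.597 -0.8  ] y [ 0.995  0.104 -0.007] q [ 0.5   0.75  1.6  -0.64  1.17  0.76]
0.2674141393680653 24.670885570230894
```

Emit:
send_rows --commands "10 -0.65 0.16 0 0;10 -0.64 0.15 0.3 0;10 0 0 0.9 0;10 0 0 1 0;10 0 0 1 0;10 0 0 0.69 0;10 0 0 0 0;40 0 0 0 0;40 0 0 0 0;40 0 0 0 0;60 0 0 -0.8 0;85 0 0 -1 0;85 0 0 -1 0;85 0 0 -1 0;85 0 0 0 0"

```text
t: 34.37
tcp_pos: [0.4986, 0.193, 0.1372]
tool_rot: [0.634, 0.706, -0.21, 0.234]
force: [0.7, 0.3, 0.8]
finger_gap: 0.995
gripper_force: 0.0
```

```bash
python3 fb.py d|head -12; python3 look.py v7; python3 go.py .503 .140 .022;python3 - <<'E'
import pickle
d=pickle.load(open('v7.pkl','rb'))
print('bin dark side',(d['side']['pixels'][185:213,302:335].astype(int).max(2)<60).sum())
E
```

```text
side [268.9 214.1]
[260, 127, 31, 35, 280] [275.6 144.5] [0.4905 0.438  0.011 ]
[289, 152, 6, 6, 19] [291.6 154.7] [0.5207 0.3634 0.011 ]
[306, 190, 17, 20, 181] [314.6 199.3] [0.5065 0.1422 0.011 ]
scene [304.1 182.6]
wrist [143.3 135.4]
tcp [0.4959 0.1891 0.133 ] t 34.62 units [1.35 0.15 5.92] z [ 0.055 -0.598 -0.8  ] y [ 0.995  0.104 -0.01 ] q [ 0.46  0.72  1.62 -0.66  1.16  0.73]
bin dark side 183
```

View pics/v7.png

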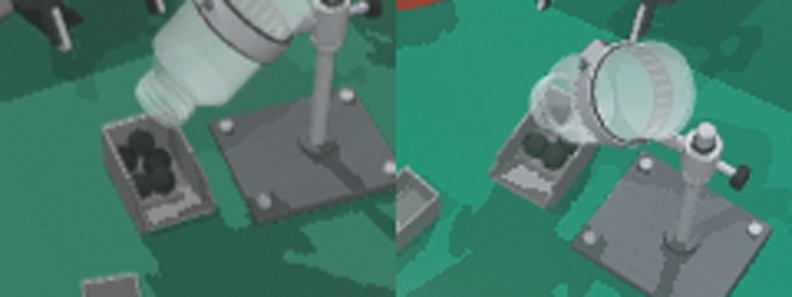

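All five are now in the bin. Next: grasp it, lift slightly and pull it out in +y.

Emit:
send_rows --commands "85 0.7 0.06 0 0;85 0.72 0.06 0.4 0;85 0 0 1 0;85 0 0 1 0;85 0 0 1 0;85 0 0 1 0;85 0 0 0.9 0;85 0 0 0.5 0;85 0 0 0 0;60 0 0 0 0;60 0 0 0 0;60 0 0 0 0;60 0 0 0 0;60 0 0 0 0" --grip_force 40

```text
t: 35.78
tcp_pos: [0.5035, 0.1442, 0.0243]
tool_rot: [0.634, 0.706, -0.213, 0.233]
force: [0.8, 1.3, 0.3]
finger_gap: 0.798
gripper_force: 44.3
```

Emit:
send_rows --commands "60 -0.12 0 -0.16 0;60 -0.12 0 -0.16 0;60 -0.12 0 -0.16 0;60 0 0 0 0"

```text
t: 36.12
tcp_pos: [0.5036, 0.1436, 0.0367]
tool_rot: [0.634, 0.706, -0.214, 0.233]
force: [0.1, 0.0, -1.7]
finger_gap: 0.798
gripper_force: 44.1
```

```bash
python3 go.py .503 .24 .05; python3 s.py
```

```text
tcp [0.5036 0.1436 0.0367] t 36.12 units [ 3.44  0.47 -3.41] z [ 0.058 -0.597 -0.8  ] y [ 0.995  0.104 -0.006] q [ 0.38  0.86  1.69 -0.78  0.96  0.85]
t 36.1167 q [ 0.383  0.863  1.689 -0.776  0.964  0.853] tcp [0.5036 0.1436 0.0367] gap 0.798 F [ 0.12  0.04 -1.7 ]
[[-0.087  0.995  0.058]
 [ 0.795  0.104 -0.597]
 [-0.6   -0.006 -0.8  ]]
```

Emit:
send_rows --commands "60 0.4 0 -0.3 0;60 0.76 0 -0.62 0;60 0.76 0 -0.62 0;60 0.76 0 -0.62 0;60 0.76 0 -0.62 0;60 0.76 0 -0.62 0;60 0 -0.5 -0.4 0;60 -0.55 -0.95 -0.7 0;60 -0.55 -0.95 -0.7 0;60 -0.55 -0.95 -0.7 0;60 -0.55 -0.95 -0.7 0;60 -0.55 -0.95 -0.7 0;60 0 -0.9 0 0"

```text
t: 37.2
tcp_pos: [0.3694, 0.241, 0.139]
tool_rot: [0.634, 0.706, -0.213, 0.233]
force: [-0.1, -0.0, -2.7]
finger_gap: 0.803
gripper_force: 44.5
```

```bash
python3 go.py .39 -.2 .16; python3 s.py|head -1
```

```text
tcp [0.3694 0.241  0.139 ] t 37.2 units [-18.27  -1.28  12.37] z [ 0.059 -0.596 -0.801] y [ 0.995  0.104 -0.004] q [ 0.66  0.66  1.76 -0.58  1.17  0.91]
t 37.2 q [ 0.659  0.657  1.765 -0.585  1.168  0.911] tcp [0.3694 0.241  0.139 ] gap 0.803 F [-0.09 -0.   -2.66]
```

Emit:
send_rows --commands "60 -0.5 -0.03 0.34 0;60 -0.93 -0.06 0.63 0;60 -0.93 -0.06 0.63 0;60 -0.93 -0.06 0.63 0;60 -0.93 -0.06 0.63 0;60 -0.93 -0.06 0.63 0;60 -0.93 -0.06 0.63 0;60 -0.93 -0.06 0.63 0;60 -0.93 -0.06 0.63 0;60 -0.93 -0.06 0.63 0;60 -0.93 -0.06 0.63 0;60 -0.93 -0.06 0.63 0;60 -0.93 -0.06 0.63 0;60 -0.93 -0.06 0.63 0;60 -0.93 -0.06 0.63 0;60 -0.93 -0.06 0.63 0;60 -0.93 -0.06 0.63 0;60 -0.93 -0.06 0.63 0;60 -0.93 -0.06 0.63 0;60 -0.93 -0.06 0.63 0"

```text
t: 38.87
tcp_pos: [0.3919, -0.1988, 0.1574]
tool_rot: [0.634, 0.706, -0.215, 0.232]
force: [0.8, -1.1, -2.1]
finger_gap: 0.796
gripper_force: 44.5
```

```bash
python3 go.py .503 -.30 .135; python3 s.py|head -1
```

```text
tcp [ 0.3919 -0.1988  0.1574] t 38.87 units [-3.84  5.01  4.23] z [ 0.055 -0.597 -0.8  ] y [ 0.995  0.104 -0.009] q [-0.37  0.5   2.17 -1.34  0.58  0.73]
t 38.8667 q [-0.369  0.504  2.166 -1.341  0.584  0.726] tcp [ 0.3919 -0.1988  0.1574] gap 0.796 F [ 0.84 -1.13 -2.05]
```

Emit:
send_rows --commands "60 -0.3 1 0.2 0;60 -0.5 1 0.4 0;60 -0.7 1 0.6 0;60 -0.8 1 0.8 0;60 -0.8 0.9 0.9 0;60 -0.7 0.1 1 0;60 0 0 0.3 0;60 0 0 0 0"

```text
t: 39.53
tcp_pos: [0.5021, -0.299, 0.1337]
tool_rot: [0.635, 0.705, -0.215, 0.231]
force: [-1.2, -0.1, -3.0]
finger_gap: 0.803
gripper_force: 45.2
```

```bash
python3 go.py .503 -.30 .135; python3 s.py|head -1
```

```text
tcp [ 0.5021 -0.299   0.1337] t 39.53 units [-0.08  0.04 -0.02] z [ 0.052 -0.597 -0.801] y [ 0.995  0.101 -0.01 ] q [-0.48  0.64  1.87 -1.16  0.58  0.4 ]
t 39.5333 q [-0.477  0.636  1.868 -1.162  0.584  0.405] tcp [ 0.5021 -0.299   0.1337] gap 0.803 F [-1.21 -0.08 -2.98]
```

Emit:
send_rows --commands "60 0 0 0 -0.5;60 0 0 0 -1;60 0 0 0 -1;60 0 0 0 -1;60 0 0 0 -1;60 0 0 0 -1;60 0 0 0 -1;60 0 0 0 -1;60 0 0 0 -1;60 0 0 0 -1;60 0 0 0 -1;60 0 0 0 -1;60 0 0 0 -1;60 0 0 0 -1;60 0 0 0 -1;60 0 0 0 -1;60 0 0 0 -1;60 0 0 0 -1;60 0 0 0 -1;60 0 0 0 -1"

```text
t: 41.2
tcp_pos: [0.5019, -0.2963, 0.1348]
tool_rot: [0.046, 0.948, -0.313, 0.044]
force: [0.1, 0.9, -2.0]
finger_gap: 0.799
gripper_force: 45.2
```

Emit:
send_rows --commands "60 0 0 0 -1;60 0 0 0 -1;60 0 0 0 -1;60 0 0 0 -1;60 0 0 0 -1;60 0 0 0 -1;60 0 0 0 -1;60 0 0 0 -1;60 0 0 0 -1;60 0 0 0 -1;60 0 0 0 -1;60 0 0 0 -1;60 0 0 0 -1;60 0 0 0 -1;60 0 0 0 -1;60 0 0 0 -1;60 0 0 0 -1;60 0 0 0 -1;60 0 0 0 -1;60 0 0 0 -1"

```text
t: 42.87
tcp_pos: [0.5021, -0.2964, 0.1351]
tool_rot: [-0.574, 0.756, -0.268, -0.167]
force: [0.4, 0.9, -1.5]
finger_gap: 0.801
gripper_force: 45.3
```

Emit:
send_rows --commands "60 0 0 0 -1;60 0 0 0 -1;60 0 0 0 -1;60 0 0 0 -1;60 0 0 0 -1;60 0 0 0 0;60 0 0 0 0"

```text
t: 43.45
tcp_pos: [0.5026, -0.2968, 0.1351]
tool_rot: [0.694, -0.646, 0.236, 0.21]
force: [-0.7, 0.4, -1.5]
finger_gap: 0.801
gripper_force: 45.2
```

```bash
cat > cnt.py <<'E'
from h import *
from station import cams,readout
print('F',readout.sense()['force'].round(2),'gap',readout.sense()['finger_gap'].round(3) if hasattr(readout.sense()['finger_gap'],'round') else readout.sense()['finger_gap'])
for n in('scene','side'):
    c=cams.snapshot(n);g=c['pixels'].astype(int);m=np.zeros(g.shape[:2],np.uint8)
    quad=np.array([[.464,-.162,.005],[.608,-.212,.005],[.547,-.397,.005],[.393,-.35,.005]])
    cv2.fillConvexPoly(m,proj(c,quad).round().astype(np.int32),1)
    m&=(g.max(2)<70).astype(np.uint8)
    k,l,st,cc=cv2.connectedComponentsWithStats(m)
    print(n,[(st[i].tolist(),onz(c,*cc[i],.015).round(3)[:2].tolist()) for i in range(1,k) if st[i,4]>8])
E
python3 cnt.py; python3 s.py
```

```text
F [-0.65  0.37 -1.48] gap 0.8006168293419866
scene []
side [([360, 283, 9, 19, 52], [0.486, -0.206]), ([370, 282, 7, 8, 18], [0.519, -0.196]), ([371, 291, 7, 10, 28], [0.505, -0.218])]
t 43.55 q [-0.474  0.633  1.869 -1.161  0.584 -2.701] tcp [ 0.503  -0.2973  0.1351] gap 0.793 F [ 0.8  -0.35 -1.72]
[[ 0.053 -0.997  0.056]
 [-0.798 -0.076 -0.597]
 [ 0.6   -0.013 -0.8  ]]
```

Emit:
send_rows --commands "60 0.5 0 -0.66 0;60 -0.5 0 0.66 0;60 0.5 0 -0.66 0;60 -0.5 0 0.66 0;60 0 0 0 -0.3;60 0.5 0 -0.66 0;60 -0.5 0 0.66 0;60 0 0 0 0;60 0 0 0 0"

```text
t: 44.3
tcp_pos: [0.5026, -0.2974, 0.1346]
tool_rot: [0.702, -0.639, 0.233, 0.213]
force: [0.2, 0.2, -1.2]
finger_gap: 0.8
gripper_force: 45.2
```

```bash
python3 cnt.py
python3 - <<'E'
from h import *
from station import cams
for n in('side','wrist'):
    c=cams.snapshot(n);cv2.imwrite(f'pics/e{n}.png',c['pixels'][:,:,::-1])
    if n=='side':
        g=c['pixels'][260:365,340:440]; m=g.astype(int).max(2)
        for r in m[10:70:2,10:90:2]: print(''.join('#' if v<50 else '+' if v<90 else '.' if v<150 else ' ' for v in r))
E
```

```text
F [ 0.15  0.23 -1.19] gap 0.8003529604397702
scene []
side [([361, 283, 8, 20, 55], [0.488, -0.205]), ([371, 282, 8, 21, 52], [0.512, -0.211])]
...+.+++...++++++++++++.++++++++........
...+++++...++++++++..      +++++........
....+++++..+++.+++         +++.+........
    +++++  ++++++.         +++ +........
     ++++  ++++++.        ...+ +........
     +++++ ++++++       .....+..........
     +++++.+++++.      ........ +.......
     .++++++++++   .+.......... +.......
      ++++++++++  +....... ....  .......
      .++++++++. .......    .... .......
       .++++++++.......     ....  ......
        .++++++ ....         .... ......
      ++++ ++++  ...         ...........
      ++++..+++. ....      .............
     .++++. .+++ ....     ........ .....
     .++++  .+++ .....  .........  .....
      .++.   .++. ..............   .....
.             ++. +...........      ....
.             ..............        ....
.             ............          ....
.              .........             ...
.               .......              ...
.                ....                ...
..               .                   ...
..                                    ..
..                                    ..
..                                    ..
...                                    .
..                                     .
...                               ...  .
```

Emit:
send_rows --commands "60 0 0 -0.5 0.5;60 0 0 -0.5 1;60 0 0 -0.3 1;60 0 0 -0.2 1;60 0 0 -0.1 1;60 0 0 -0.1 1;60 0 0 -0.1 1;60 0 0 -0.1 1;60 0 0 -0.1 1;60 0 0 0 1;60 0 0 0 1;60 0 0 0 1;60 0 0 0 1;60 0 0 0 1;60 0 0 0 1;60 0 0 0 1;60 0 0 0 1;60 0 0 0 1;60 0 0 0 1;60 0 0 0 1"

```text
t: 46.17
tcp_pos: [0.5012, -0.2739, 0.1673]
tool_rot: [-0.141, 0.938, -0.316, -0.018]
force: [0.4, -0.9, -1.9]
finger_gap: 0.8
gripper_force: 45.3
```

Emit:
send_rows --commands "60 0 0 0 1;60 0 0 0 1;60 0 0 0 1;60 0 0 0 1;60 0 0 0 1;60 0 0 0 1;60 0 0 0 1;60 0 0 0 1;60 0 0 0 1;60 0 0 0 1;60 0 0 0 1;60 0 0 0 1;60 0 0 0 1;60 0 0 0 1;60 0 0 0 1;60 0 0 0 1;60 0 0 0 1;60 0 0 0 1;60 0 0 0 1;60 0 0 0 1"

```text
t: 47.83
tcp_pos: [0.5012, -0.2739, 0.1674]
tool_rot: [0.495, 0.809, -0.253, 0.19]
force: [-0.1, 0.9, -1.1]
finger_gap: 0.797
gripper_force: 45.3
```

Emit:
send_rows --commands "60 0 0 0 1;60 0 0 0 1;60 0 0 0 1;60 0 0 0 1;60 0 0 0 1;60 0 0 0 0.3"

```text
t: 48.33
tcp_pos: [0.5012, -0.2739, 0.1673]
tool_rot: [0.635, 0.705, -0.214, 0.233]
force: [0.1, -0.4, -1.5]
finger_gap: 0.797
gripper_force: 45.3
```

```bash
python3 cnt.py; python3 s.py; python3 go.py .39 -.2 .17
```

```text
F [ 0.08 -0.42 -1.52] gap 0.7966500042974721
scene []
side [([371, 283, 4, 4, 10], [0.517, -0.191]), ([371, 291, 8, 7, 24], [0.507, -0.219]), ([360, 295, 9, 7, 22], [0.478, -0.219])]
t 48.4333 q [-0.432  0.567  1.869 -1.062  0.636  0.322] tcp [ 0.5012 -0.2739  0.1673] gap 0.797 F [ 0.1  -0.54 -0.28]
[[-0.089  0.994  0.056]
 [ 0.795  0.105 -0.597]
 [-0.6   -0.008 -0.8  ]]
tcp [ 0.5012 -0.2739  0.1673] t 48.43 units [ 3.35 -5.14 -2.63] z [ 0.056 -0.597 -0.8  ] y [ 0.994  0.105 -0.008] q [-0.43  0.57  1.87 -1.06  0.64  0.32]
```

Emit:
send_rows --commands "60 0.3 -0.6 -0.25 0;60 0.7 -1 -0.55 0;60 0.7 -1 -0.55 0;60 0.7 -1 -0.55 0;60 0.7 -1 -0.55 0;60 0.9 -0.4 -0.65 0;60 0.93 0.06 -0.63 0;60 0.93 0.06 -0.63 0;60 0.93 0.06 -0.63 0;60 0.93 0.06 -0.63 0;60 0.93 0.06 -0.63 0;60 0.93 0.06 -0.63 0;60 0.93 0.06 -0.63 0;60 0.93 0.06 -0.63 0;60 0.93 0.06 -0.63 0"

```text
t: 49.68
tcp_pos: [0.3812, 0.0196, 0.1598]
tool_rot: [0.633, 0.706, -0.214, 0.233]
force: [1.1, -0.6, -1.1]
finger_gap: 0.796
gripper_force: 45.3
```

```bash
cat >> cnt.py <<'E'
    x0,y0=proj(c,quad).min(0).astype(int);x1,y1=proj(c,quad).max(0).astype(int)
    print(n)
    for r in g.max(2)[y0-8:y1:2,x0:x1:1]: print(''.join('#' if v<50 else '+' if v<80 else ' ' for v in r))
E
python3 cnt.py; python3 go.py .37 .25 .15
```

```text
F [ 1.1  -0.56 -1.07] gap 0.7962912778122087
scene []
scene
                                                                                         
                                                                                         
                                                                                         
                                                                                         
                                                                                         
                                                                                         
                                                                                         
                                                                                         
                                                                                         
                                                                                         
                                                                                         
                                                  
[... 6669 characters left out ...]
                                                         
                                                                                 
                                                                                 
                                                                                 
                                                                                 
                                                                                 
                                                                                 
tcp [0.3821 0.0209 0.1596] t 49.78 units [ 9.46  0.66 -6.48] z [ 0.061 -0.596 -0.801] y [ 0.994  0.11  -0.006] q [ 0.21  0.52  2.08 -0.9   0.86  0.82]
```

Run:
```python
from h import *
from station import cams
for n,p in(('scene',[.51,-.28,.01]),('scene',[.385,-.0,.16]),('side',[.385,-.0,.16])):
    c=cams.snapshot(n);g=c['pixels'].astype(int);u,v=proj(c,p)[0].astype(int);print(n,p,u,v)
    A=g.max(2)[v-34:v+34:2,u-45:u+45]
    for r in A: print(''.join('#' if x<50 else '+' if x<75 else '-' if x<100 else '.' if x<130 else ' ' for x in r))
```

```text
scene [0.51, -0.28, 0.01] 273 312
              ......................                                                 .....
            .....................                                                     ....
         ......................                                                       ....
       .....................                     .                                     ...
    ......................                   .---....                                  ...
 ......................                      .------.                                   ..
....................                          -------  .....                          ....
............. ....                            .--     ......-                          ...
............  .                                      .......-.                        ....
.........                                             .....--                            .
......                                                 ..-.        ...-                  .
....                                                             
[... 7561 characters left out ...]
                            ..---.--------------------............                  
                                    .--..-------------...................                 
                                     .---.------..... .. ....--..........                 
                                      .--.-......--------------. .........                
                                       ....  ....---------------..........                
                                              ...----------..---- ........    .           
                                               ...--...----.-.---...                      
                                               .. ---.--...........-.
```

Four buffers show in the tray and the bin looks empty, so I'll search the whole bench for the fifth.

Run:
```python
from h import *
from station import cams
d0=pickle.load(open('d0.pkl','rb'))
for n,th in(('side',80),('scene',110)):
    c=cams.snapshot(n);g=c['pixels'].astype(int);o=d0[n]['pixels'].astype(int)
    sat=g.max(2)-g.min(2)
    m=((g.max(2)<th)&(sat<22)&(abs(g-o).max(2)>25)).astype(np.uint8)
    k,l,st,cc=cv2.connectedComponentsWithStats(m)
    for i in range(1,k):
        if 18<st[i,4]<130: print(n,st[i].tolist(),onz(c,*cc[i],.011).round(3)[:2],g[l==i].mean(0).round())
```

```text
side [143, 3, 6, 28, 36] [0.24  1.735] [65. 69. 73.]
side [126, 82, 8, 43, 48] [0.06  0.927] [63. 69. 76.]
side [0, 84, 8, 16, 76] [-0.401  1.238] [34. 34. 35.]
side [235, 103, 37, 14, 75] [0.486 0.675] [61. 70. 76.]
side [103, 109, 13, 53, 97] [-0.033  0.741] [56. 64. 71.]
side [33, 110, 11, 16, 125] [-0.267  0.979] [33. 33. 35.]
side [249, 130, 27, 11, 35] [0.465 0.507] [58. 62. 63.]
side [79, 145, 23, 18, 56] [-0.115  0.653] [57. 66. 74.]
side [7, 176, 13, 15, 122] [-0.334  0.626] [33. 33. 33.]
side [0, 194, 7, 18, 73] [-0.361  0.544] [60. 60. 61.]
side [130, 220, 9, 12, 27] [-0.009  0.274] [51. 61. 66.]
side [138, 228, 6, 10, 25] [0.006 0.239] [49. 59. 64.]
side [142, 232, 7, 15, 50] [0.014 0.21 ] [51. 62. 68.]
side [440, 280, 10, 10, 77] [ 0.685 -0.269] [55. 61. 57.]
side [398, 282, 9, 10, 69] [ 0.584 -0.227] [64. 66. 63.]
side [386, 284, 9, 9, 64] [ 0.554 -0.218] [64. 66. 63.]
side [371, 289, 10, 9, 67] [ 0.513 -0.214] [66. 68. 65.]
side [360, 293, 9, 10, 69] [ 0.482 -0.212] [60. 63. 60.]
scene [259, 0, 14, 22, 42] [-0.271  0.882] [58. 65. 73.]
scene [331, 0, 20, 10, 107] [0.00
[... 183 characters left out ...]
 97.  95.]
scene [257, 49, 17, 12, 111] [-0.114  0.623] [63. 72. 73.]
scene [288, 126, 24, 7, 40] [0.227 0.34 ] [65. 79. 77.]
scene [288, 131, 23, 6, 28] [0.235 0.321] [78. 88. 85.]
scene [269, 150, 8, 20, 49] [0.209 0.179] [60. 80. 78.]
scene [273, 152, 15, 23, 91] [0.244 0.177] [59. 78. 75.]
scene [286, 158, 13, 14, 58] [0.288 0.188] [58. 79. 76.]
scene [303, 163, 13, 21, 92] [0.357 0.193] [60. 80. 78.]
scene [273, 285, 8, 8, 49] [ 0.478 -0.214] [91. 98. 95.]
scene [281, 290, 8, 9, 54] [ 0.508 -0.217] [ 95. 102. 100.]
scene [293, 297, 8, 9, 53] [ 0.55 -0.22] [ 96. 103. 100.]
scene [300, 305, 7, 9, 40] [ 0.576 -0.229] [ 96. 103. 101.]
scene [325, 336, 8, 9, 63] [ 0.682 -0.269] [74. 87. 82.]
```

The fifth buffer was flung onto the bench at (0.683, -0.269), just outside the tray. I'll put the bin back first, then fetch it.

Emit:
send_rows --commands "60 0.6 0.12 -0.28 0;60 0.97 0.18 -0.28 0;60 0.97 0.18 -0.28 0;60 0.97 0.18 -0.28 0;60 0.97 0.18 -0.28 0;60 0.97 0.18 -0.28 0;60 0.97 0.18 -0.28 0;60 0.97 0.18 -0.28 0;60 0.97 0.18 -0.28 0;60 0.97 0.18 -0.28 0;60 0.97 0.18 -0.28 0;60 0.94 0.18 -0.28 0;60 0.14 0.8 0.33 0;60 0.14 0.88 0.33 0;60 0.14 0.88 0.33 0;60 0.14 0.88 0.33 0;60 0.14 0.88 0.33 0;60 0.14 0.8 0.33 0"

```text
t: 51.53
tcp_pos: [0.5031, 0.2404, 0.0351]
tool_rot: [0.635, 0.705, -0.215, 0.232]
force: [0.3, -0.3, -1.6]
finger_gap: 0.797
gripper_force: 45.3
```

```bash
python3 go.py .5036 .1436 .0367;python3 go.py .5036 .1436 .0243
```

```text
tcp [0.5031 0.2404 0.0351] t 51.53 units [-3.9  -0.47  2.83] z [ 0.055 -0.598 -0.8  ] y [ 0.995  0.102 -0.008] q [ 0.53  0.9   1.53 -0.65  1.11  0.84]
tcp [0.5031 0.2404 0.0351] t 51.53 units [-3.53 -0.47  3.33] z [ 0.055 -0.598 -0.8  ] y [ 0.995  0.102 -0.008] q [ 0.53  0.9   1.53 -0.65  1.11  0.84]
```

Emit:
send_rows --commands "60 -0.78 -0.09 0.57 0;60 -0.78 -0.09 0.57 0;60 -0.78 -0.09 0.57 0;60 -0.78 -0.09 0.57 0;60 -0.78 -0.09 0.57 0;60 0.18 0 0.25 0;60 0.19 0 0.25 0;60 0 0 0 0"

```text
t: 52.2
tcp_pos: [0.5029, 0.1437, 0.0241]
tool_rot: [0.634, 0.705, -0.216, 0.233]
force: [0.1, -1.7, 0.2]
finger_gap: 0.801
gripper_force: 45.3
```

Emit:
send_rows --commands "85 0 0 0 0;85 0 0 0 0;85 0 0 0 0;85 0 0 -0.8 0;85 0 0 -1 0;85 0 0 -1 0;85 0 0 -1 0;60 0 0 -1 0;45 0 -0.5 -0.8 0"

```text
t: 52.95
tcp_pos: [0.4883, 0.2126, 0.1154]
tool_rot: [0.634, 0.706, -0.212, 0.233]
force: [0.9, 0.3, 0.1]
finger_gap: 0.739
gripper_force: 0.0
```

```bash
python3 go.py .40 .2 .16; python3 go.py .42 .0 .16; python3 go.py .678 -.2 .13;python3 - <<'E'
from h import *
d=pickle.load(open('v6.pkl','rb'))
from station import cams
c=cams.snapshot('side')
g=c['pixels'].astype(int);o=d['side']['pixels'].astype(int);A=abs(g-o).max(2)[180:225,295:345]
for r in A[::2]: print(''.join('#' if x>60 else '+' if x>25 else ' ' for x in r))
E
```

```text
tcp [0.4883 0.2126 0.1154] t 52.95 units [-1.45 -4.46 -1.68] z [ 0.06  -0.596 -0.801] y [ 0.994  0.105 -0.003] q [ 0.5   0.75  1.6  -0.65  1.16  0.77]
tcp [0.4883 0.2126 0.1154] t 52.95 units [-9.5  -4.52  4.34] z [ 0.06  -0.596 -0.801] y [ 0.994  0.105 -0.003] q [ 0.5   0.75  1.6  -0.65  1.16  0.77]
tcp [0.4883 0.2126 0.1154] t 52.95 units [-17.68   7.26  12.27] z [ 0.06  -0.596 -0.801] y [ 0.994  0.105 -0.003] q [ 0.5   0.75  1.6  -0.65  1.16  0.77]
                                                  
                                                  
                                                  
                                                  
                                                  
                                                  
                                                  
           ++      ++++        +                  
         + +++++ +######+       +                 
          + +############        ++               
           + +##+#####+#+          +              
            + +++++##++++##+        +          +  
             + +++####++####         +           +
              + +###########  +                  +
               + +##+ ++###+++   +    + +++  ++   
                + +++++++++   ++++++   + +++++++  
                   +++  ++++++++++++++    +++++++ 
                   ++++++++++++++++    +  ++++++++
                    +++++++++              +++++++
                +    +                       +++++
                 ++                           ++++
            +++ ++                            ++++
             ++++++                            +++
```

Emit:
send_rows --commands "45 -0.29 -0.6 -0.33 0;45 -0.29 -0.9 -0.33 0;45 -0.29 -0.9 -0.33 0;45 -0.29 -0.9 -0.33 0;45 -0.29 -0.6 -0.33 0;45 -0.88 -0.05 0.59 0;45 -0.88 -0.05 0.59 0;45 -0.88 -0.05 0.59 0;45 -0.88 -0.05 0.59 0;45 -0.88 -0.05 0.59 0;45 -0.88 -0.05 0.59 0;45 -0.88 -0.05 0.59 0;45 -0.88 -0.05 0.59 0;45 -0.88 -0.05 0.59 0;45 -0.65 0.8 0.7 0;45 -0.65 0.97 0.74 0;45 -0.65 0.97 0.74 0;45 -0.65 0.97 0.74 0;45 -0.65 0.97 0.74 0;45 -0.65 0.97 0.74 0"

```text
t: 54.67
tcp_pos: [0.5444, -0.0952, 0.1438]
tool_rot: [0.634, 0.706, -0.215, 0.232]
force: [-0.1, -0.4, 0.3]
finger_gap: 0.526
gripper_force: 0.0
```

```bash
python3 go.py .677 -.205 .1115
```

```text
tcp [ 0.5444 -0.0952  0.1438] t 54.67 units [-3.99  6.04  4.93] z [ 0.055 -0.597 -0.8  ] y [ 0.995  0.104 -0.01 ] q [-0.06  0.64  1.78 -0.92  0.84  0.51]
```

Emit:
send_rows --commands "45 -0.65 1 0.8 0;45 -0.65 1 0.8 0;45 -0.68 1 0.83 0;45 -0.68 1 0.83 0;45 -0.68 1 0.83 0;45 -0.65 1 0.83 0;45 0 0 0 0"

```text
t: 55.25
tcp_pos: [0.6793, -0.2077, 0.1117]
tool_rot: [0.635, 0.705, -0.214, 0.234]
force: [-0.3, 0.1, 0.6]
finger_gap: 0.526
gripper_force: 0.0
```

```bash
python3 - <<'E'
from h import *
from station import cams
for n,th in(('side',80),('scene',110)):
    c=cams.snapshot(n);g=c['pixels'].astype(int);m=((g.max(2)<th)&(g.max(2)-g.min(2)<22)).astype(np.uint8);k,l,st,cc=cv2.connectedComponentsWithStats(m);b=proj(c,[.683,-.269,.011])[0]
    for i in range(1,k):
        if st[i,4]>18 and np.hypot(*(cc[i]-b))<25: print(n,st[i].tolist(),onz(c,*cc[i],.011).round(4))
E
python3 go.py .684 -.276 .0155
```

```text
side [440, 280, 10, 10, 76] [ 0.6846 -0.2691  0.011 ]
scene [325, 336, 8, 9, 63] [ 0.6824 -0.2695  0.011 ]
tcp [ 0.6756 -0.2046  0.1114] t 55.35 units [-0.    0.1   5.99] z [ 0.053 -0.597 -0.8  ] y [ 0.995  0.102 -0.01 ] q [-0.22  0.81  1.46 -0.85  0.86  0.25]
```

Emit:
send_rows --commands "45 0 0.1 1 0;45 0 0 1 0;45 0 0 1 0;45 0 0 1 0;45 0 0 1 0;45 0 0 0.9 0;45 0 0 0.09 0;10 0 0 0 0;10 0 0 0 0;10 0 0 0 0;10 0 0 0 0;10 0 0 0 0" --grip_force 25

```text
t: 56.35
tcp_pos: [0.686, -0.2745, 0.0177]
tool_rot: [0.634, 0.706, -0.214, 0.233]
force: [-0.4, -0.4, 0.8]
finger_gap: 0.273
gripper_force: 24.5
```

Emit:
send_rows --commands "10 0 0 -0.6 0;10 0 0 -1 0;10 0 0 -1 0;10 0 0 -1 0;10 -0.15 -0.7 0.1 0;10 -0.15 -0.97 0.12 0;10 -0.15 -0.97 0.12 0;10 -0.15 -0.97 0.12 0;10 -0.15 -0.97 0.12 0;10 -0.15 -0.97 0.12 0;10 -0.15 -0.97 0.12 0;10 -0.15 -0.97 0.12 0;10 -0.15 -0.97 0.12 0;10 0 0 0 0"

```text
t: 57.52
tcp_pos: [0.5125, -0.2836, 0.0753]
tool_rot: [0.635, 0.705, -0.216, 0.231]
force: [0.3, -0.3, -0.5]
finger_gap: 0.27
gripper_force: 24.6
```

```bash
python3 go.py .513 -.285 .045; python3 -c "
from station import readout;s=readout.sense();print(s['finger_gap'],s['gripper_force'])"
```

```text
tcp [ 0.5125 -0.2836  0.0753] t 57.52 units [0.85 0.03 1.26] z [ 0.051 -0.597 -0.8  ] y [ 0.995  0.101 -0.012] q [-0.44  0.75  1.87 -1.31  0.57  0.62]
0.2704638833557739 24.573448402807117
```

Emit:
send_rows --commands "10 0.35 0 0.5 0;10 0.3 0 0.45 0;10 0 0 0 0;40 0 0 0 0;45 0 0 0 0;45 0 0 0 0;45 -0.2 0 -0.6 0;45 -0.2 0 -0.9 0;45 -0.2 0 -1 0;45 -0.2 0 -1 0;45 -0.2 0 -1 0;45 -0.2 0 -1 0;45 0 0 0 0"

```text
t: 58.6
tcp_pos: [0.5142, -0.2373, 0.1582]
tool_rot: [0.634, 0.705, -0.213, 0.236]
force: [0.4, -0.9, -0.3]
finger_gap: 0.531
gripper_force: 0.0
```

```bash
python3 s.py
python3 - <<'E'
from h import *
from station import cams
for n,th in(('side',85),('scene',115)):
    c=cams.snapshot(n);g=c['pixels'].astype(int);m=((g.max(2)<th)&(g.max(2)-g.min(2)<22)).astype(np.uint8);k,l,st,cc=cv2.connectedComponentsWithStats(m)
    for i in range(1,k):
        p=onz(c,*cc[i],.015)
        if 18<st[i,4]<150 and .35<p[0]<.8 and -.45<p[1]<-.12: print(n,st[i].tolist(),p.round(3))
    # bin area vs. before
    o=pickle.load(open('d3.pkl','rb'))[n]['pixels'].astype(int)
    b=proj(c,[.502,.111,.025])[0].astype(int);w=np.s_[b[1]-22:b[1]+22,b[0]-25:b[0]+25]
    print(n,'diff to empty bin after first set', (abs(g-o).max(2)[w]>40).sum())
    cv2.imwrite(f'pics/f{n}.png',c['pixels'][:,:,::-1])
E
```

```text
t 58.6 q [-0.353  0.588  1.863 -1.059  0.669  0.395] tcp [ 0.5142 -0.2373  0.1582] gap 0.531 F [ 0.36 -0.9  -0.34]
[[-0.086  0.994  0.062]
 [ 0.794  0.106 -0.599]
 [-0.602 -0.002 -0.798]]
side [398, 282, 9, 10, 69] [ 0.582 -0.229  0.015]
side [386, 284, 9, 9, 64] [ 0.552 -0.219  0.015]
side [371, 289, 10, 9, 67] [ 0.511 -0.216  0.015]
side [360, 293, 9, 10, 69] [ 0.481 -0.214  0.015]
side [386, 308, 9, 11, 67] [ 0.516 -0.278  0.015]
side diff to empty bin after first set 276
scene [273, 285, 8, 8, 50] [ 0.479 -0.215  0.015]
scene [281, 290, 9, 9, 56] [ 0.51  -0.218  0.015]
scene [292, 297, 9, 9, 54] [ 0.55  -0.221  0.015]
scene [299, 305, 8, 9, 42] [ 0.577 -0.23   0.015]
scene [272, 309, 8, 9, 56] [ 0.515 -0.279  0.015]
scene diff to empty bin after first set 473
```

Run:
```python
from h import *
g=cv2.imread('pics/fside.png').astype(int).max(2);o=pickle.load(open('d3.pkl','rb'))['side']['pixels'].astype(int).max(2)
for y in range(182,224,2): print(''.join('#' if x<60 else '-' if x<95 else '.' if x<125 else ' ' for x in g[y,295:345]),'|',''.join('#' if x<60 else '-' if x<95 else '.' if x<125 else ' ' for x in o[y,295:345]))
```

```text
.....                  ...... .......- | -#####-...........                 ...............
            .....                 ...............- | --#---..............              ................
               . .....          ..........   ..... | -#----................         ...........   .....
          ..................  ........-..    ..... | -#--#-........................ --.....-...   .....
      . ..................--.. ........-...---.... | --#-- ...................-----. .......-...---....
      .. .................----. ........-......... | .-#--  ..................------.........-.........
      ... ................-----. ........-........ | .-##-.  -................-------.........--.......
      .... ...... .........-----. ........-....... | ..-#--. ...................-----....    ..---.....
      ..... .................----.  .......-...... |    -#--  -..................------.     ...----...
       ..... .................-..... .......-..... |     .--.  -..................------.........-----.
        ..... ....................... .......-.... |      ....---.......
[... 371 characters left out ...]
          ....       .- |            -----...........------------......   .-
             ......                    ..        . |           ..-----....-------------------.......  .
              ....                  ...---         |        ......----..------------.........--........
               ....           ...------....        |       .........---...----........------...........
                ...... ....-----............       |         ........---........-----.-................
                 ..--------...................     |          ........-.--------.......................
                   ...........................     |            .........--............................
```

The bin stands upright and empty in the same outline as before, all five buffers are in the tray, and the robot is clear of everything.

```bash
python3 -c "
from station import sign_off
print(sign_off())"
```

```text
the job is handed in; nothing more can be done
None
```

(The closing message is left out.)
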